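Feel which way round a stepped birdhouse front goes in the drilling jig

ROBOT

A 7-joint arm with a two-finger parallel gripper is mounted at the origin on the work surface. World frame = base frame: x ahead of the robot, y to its left, z up, the work surface at z = 0. Lengths are in mm, angles in rad, forces in N, time in s.
With the tool pointing down it reaches from about 400 to 850 mm from the base axis. Payload 4.4 kg.
Tool frame: the origin (TCP) lies on the centre line of the jaws, within the pads' length; the fingertips stand 8 mm ahead of it and the grasp point (between the pads) lies 11 mm behind it; z points along the fingers, y is the direction in which the jaws open and shut (so a half turn about z gives the same grasp; the last joint's range is limited). The gripper opens to 94 mm and grips with 3 to 60 N. Pads are 16 mm wide; open, the fingers measure 119 mm over their backs; the gripper's body (75 mm by 177 mm) begins 78 mm behind the grasp point.
Start: joints at [1.091, 0.628, 0.038, 1.517, -0.027, 0.996, -0.02], TCP at [261.389, -595.142, 188.178] pointing down, gripper open.
Joint ranges: [-3.06, 3.06], [-0.37, 2.12], [-1.25, 1.32], [0.18, 2.47], [-1.1, 4.24], [0.23, 1.98], [-2.94, 2.94]. Speed limits (rad/s): [2.57, 2.57, 3.14, 3.14, 3.14, 3.14, 3.14].

INTERFACE

Orientations are given as a 3x3 rotation matrix whose columns are the frame's x, y, z axes.
In Python, from workcell import manip gives the robot as it stands.
- The arm moves only by the tool apply_moves, never from a script. Its argument "moves" is a list of rows, each a list of 7 numbers: the shift along the tool's x, y, z each as a share of 3 cm, from -1 to 1, then the turn, a rotation vector about the tool's x, y, z each as a share of 5 degrees, from -1 to 1, then the opening, from 0 (shut) to 1 (fully open). A call has exactly 10 rows; each row shifts and turns the pose as measured when the row begins, along the tool's axes as they then stand; what a row does not reach is not made up. A row lasts 1/12 s, in which the tool goes at most 41.7 mm and 7.16 degrees, less where a joint would pass 70% of its speed; a pose out of reach is approached as far as the arm can. A call with a number of a shift or a turn outside -1 to 1 is refused whole. A call with a gripper value outside its range is refused whole. The fingers move at their own pace and stop on an object; "squeeze" is the grip in N (left out, the last holds). Time passes only in rows, so rows that do not move let the fingers close, or fill a call up. It gives the time, the measured TCP pose, the force and the opening at its end, in the units of the state.
- manip.read_state(): the state, without advancing time (a new reading comes with each control period).
- manip.get_image(name): name is "scene" or "top" or "wrist"; returns a dict with "img" (480x640x3 uint8, red, green, blue), "intrinsics" (3x3 intrinsics, pixels), "rvec" (rotation vector, rad) and "tvec" (3), from world to camera coordinates, as OpenCV has them. Camera axes: x right, y down, z forward; pixel columns grow to the right and rows downward; lengths in mm; the calibration is good to about 2 mm. A picture is of the moment at which its call begins. There is no depth.
- manip.sign_off(): hands the job in, once; it reports no verdict.
The state is a dict: "t": time; "joints": joint angles; "joint_vel": joint speeds; "joint_torque": joint torques, N m; "position": TCP position; "ee_rot": TCP orientation; "ft_force": force on the tool from outside, world axes, zero at the start; "torque": the same for the moment, N m; "width": finger opening in mm.
Only numpy, scipy, OpenCV 4.12 (cv2) and the standard library are available. Lean on these libraries where they do the work, as an engineer would, in place of code of your own. Each camera call takes 0.05 s, during which the arm holds its last target.

TASK

Take the left-hand walnut birdhouse front (as seen from the robot) out of the leaning rack and leave it standing in the drilling jig's channel with its foot fully down on the channel floor. It goes fully down only one way round, and the step at its foot is hidden while it is in the rack, so feel whether it drops home or stands proud, and turn it half round if it does. Leave the right-hand front in its bay and do not disturb the other things on the bench.

Things in the scene. Friction and masses are not known exactly. Their poses are not given: they have to be found in the camera images.
- front_a_centre (a point): Centre of a walnut board 24 mm thick, 100 wide, 115 high: sides 65 high, then a 90 degree gable to a mid point; 0.15 kg. x thickness, y width, z foot to point; centre is 57.5 above the foot. The lowest 14 mm is a tongue 12 thick, flush with one large face: the +x or the -x face, not told by pose or name. Else alike both ways round. In the rack it leans 30 degrees, point to -x.
- front_b_centre (a point): The other board, same in every word as front_a_centre except that its tongue is on the opposite face. The two stand in the rack's two bays; which is in which bay varies. Each slides out along its own z.
- rack: Fixed plywood rack, base 150 x 296 mm. Origin: underside centre; -x toward the robot, y along its length, z up. Its bays at y = +75 mm (left-hand, seen from the robot) and -75 mm (right-hand) are slots 26 mm wide, leaning 30 degrees from vertical, open toward up and -x. Slot floor 45 mm up; front wall 56 mm, rear 36 mm along the slot, so a board's upper 59 mm is free, its point 145 mm up.
- jig: Fixed wooden drilling jig, base 130 x 160 mm. Stands turned about 45 degrees. Origin: underside centre; z up, -x the side nearer the robot, y along its upright open-topped channel: 29 mm wide about x = 0, 116 mm long about y = 0, floor 18 mm above the table, walls with flared lips to 44 mm above that floor, low end pieces 26 mm.
- jig_floor (a point): Middle of the jig's channel floor, axes as the jig. A metal rail 10 mm wide, 14 mm high lies on the floor against the -x wall, over the full length. A board goes right down (centre 57.5 mm above this point) only with its tongue on the channel's +x side; the other way round it stops on the rail 14 mm higher.
- spade_bit: Bystander: chrome spade bit, 160 mm long, 30 mm wide, lying flat (9 mm high) along its x. Origin: mid length, underside.
- drill: Bystander: green hand drill lying on its gear wheel, 330 mm long along its x, up to 80 mm high. Origin: under the wheel.
- entrance_ring: Bystander: flat walnut ring, 76 mm outside, 14 mm high. Origin: underside centre.
- bracket_a: Bystander: zinc corner bracket, 70 mm foot along its x and 70 mm upright. Origin: under the middle of the foot.
- bracket_b: Bystander: a second zinc corner bracket like bracket_a.
- glue_bottle: Bystander: white bottle, 56 mm diameter, 150 mm high. Origin: underside centre.
Things that resemble listed ones, but are neither listed nor needed, are in the scene too. What is shaped like the part that bears front_a_centre but pink, purple or yellow is not meant.

How it is judged:
By the outcome, as a careful person would: the job done as asked, in the order asked, and still so for the second after the job is handed in, with the robot touching nothing.
It also fails if it takes over 51 s, if anything falls off the work surface, if the arm or the gripper's body presses on something with over 40 N, if the wrist force passes 120 N, or if a joint passes its speed limit or range.

## Working session

There is one attempt and no reset: what is moved stays moved. The work goes in short steps, Python scripts to look and compute and a tool call to move; the robot and the scene stay as the last step left them, time stands still between calls to the robot, and variables do not carry over. Pictures are saved under pics/ and viewed, and the job is handed in when it is done.

Besides the shell and the picture viewer there is one more tool, called after "Emit:" as name([rows], argument=value, ...), one row to a line, values as JSON. apply_moves: Moves the arm, as the interface text tells. Shift numbers are shares of 3 cm and turn numbers shares of 5 degrees, none past 1 either way. Its arguments: {"type":"object","properties":{"moves":{"type":"array","items":{"type":"array","items":{"type":"number"}}},"squeeze":{"type":"number"}},"required":["moves"]}

```bash
ls; mkdir -p pics; python3 - <<'E'
from workcell import manip
import cv2,numpy as np
s=manip.read_state();print(s)
for n in ["scene","top","wrist"]:
    d=manip.get_image(n);cv2.imwrite(f"pics/{n}0.png",d["img"][:,:,::-1]);R=cv2.Rodrigues(d["rvec"])[0]
    print(n,d["intrinsics"],R,-R.T@np.array(d["tvec"]).ravel())
    np.savez(f"pics/{n}0.npz",**d)
E
```

```text
pics
{'t': 0.0, 'joints': array([ 1.09122038,  0.62932509,  0.03843517,  1.51836918, -0.02699795,
        0.99630487, -0.02001967]), 'joint_vel': array([-1.43425298e-03,  9.92187243e-05,  3.08950111e-04, -1.23758052e-03,
       -9.58065090e-04,  4.15420072e-05, -6.24127025e-04]), 'joint_torque': array([ 5.56218893e-04, -5.49723887e+01,  1.14400640e+00, -1.86638725e+01,
       -5.21276181e-02,  2.35674181e-02,  1.57976065e-04]), 'position': array([ 261.08941412, -594.4853918 ,  187.26730059]), 'ee_rot': array([[ 9.15614416e-01,  4.02056754e-01, -7.79198713e-04],
       [ 4.02057509e-01, -9.15612800e-01,  1.72049446e-03],
       [-2.17078954e-05, -1.88859223e-03, -9.99998216e-01]]), 'ft_force': array([ 0.47433   , -0.14617023,  0.58435719]), 'torque': array([-0.06220892,  0.07253255, -0.00560586]), 'width': 94.0327233877872}
scene [[448.52526159   0.         314.51444444]
 [  0.         448.52526159 239.58673841]
 [  0.           0.           1.        ]] [[ 0.64297291  0.76569455  0.01725374]
 [ 0.51406806 -0.41475758 -0.75080635]
 [-0.56773221  0.49161774 -0.660297  ]] [1225.11828965 -565.30367269  894.78872967]
top [[533.22516716   0.         326.31965424]
 [  0.         533.22516716 251.39492799]
 [  0.           0.           1.        ]] [[ 0.01822452 -0.9997663   0.01162821]
 [-0.99514503 -0.01926285 -0.09651582]
 [ 0.09671726 -0.0098128  -0.99526352]] [ 458.1678037    15.29461632 1204.10790826]
wrist [[428.54863154   0.         320.93408128]
 [  0.         428.54863154 232.72789753]
 [  0.           0.           1.        ]] [[ 0.40319866 -0.91510981 -0.00220901]
 [-0.88575231 -0.39086799  0.25032991]
 [-0.22994279 -0.09897605 -0.96815807]] [ 327.8133576  -567.18038025  384.790758  ]
```

View pics/scene0.png

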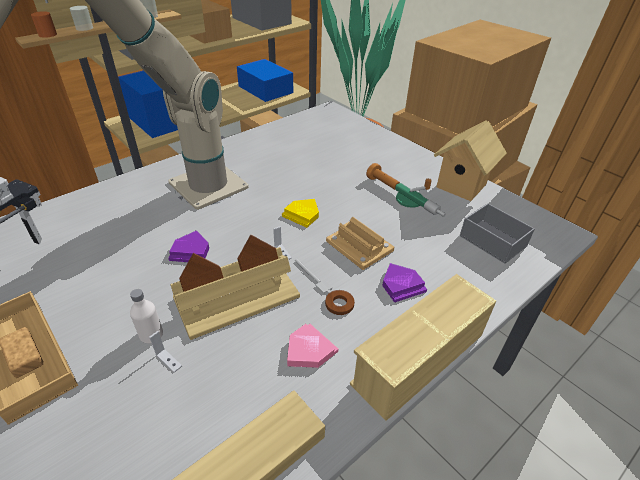

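View pics/top0.png

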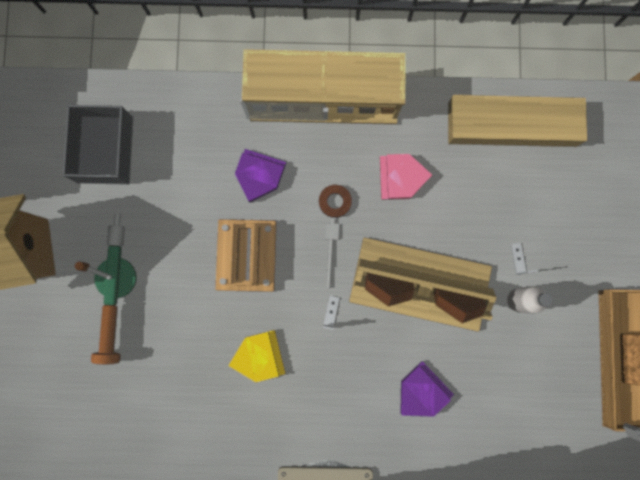

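```bash
python3 - <<'E'
import cv2,numpy as np
t=cv2.imread("pics/top0.png");s=cv2.imread("pics/scene0.png")
cv2.imwrite("pics/c1.png",cv2.resize(t[205:345,205:505],None,fx=2.6,fy=2.6,interpolation=cv2.INTER_CUBIC))
cv2.imwrite("pics/c2.png",cv2.resize(t[210:300,205:290],None,fx=6,fy=6,interpolation=cv2.INTER_CUBIC))
cv2.imwrite("pics/c3.png",cv2.resize(s[200:345,160:410],None,fx=3,fy=3,interpolation=cv2.INTER_CUBIC))
E
```

```text
(no output)
```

View pics/c1.png

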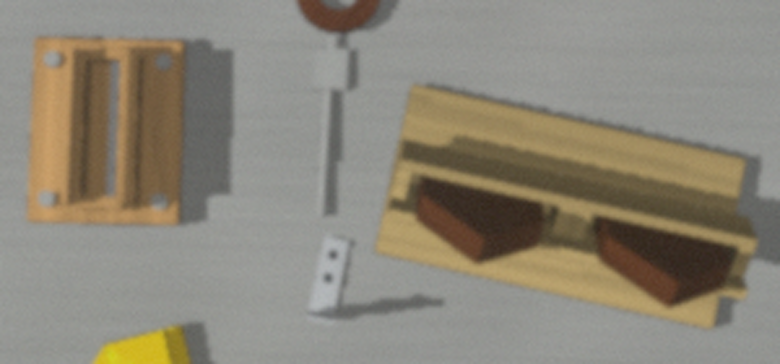

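View pics/c2.png

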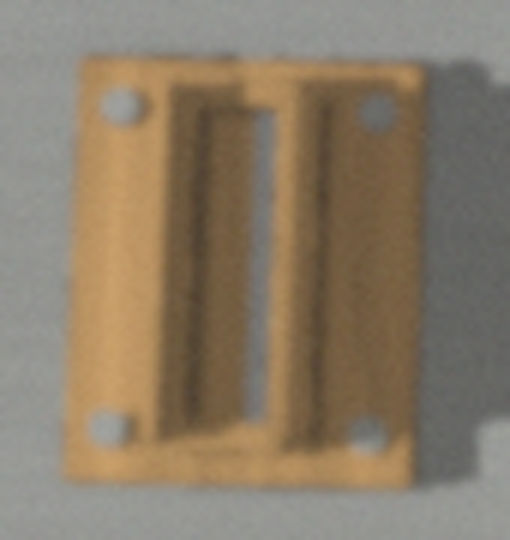

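View pics/c3.png

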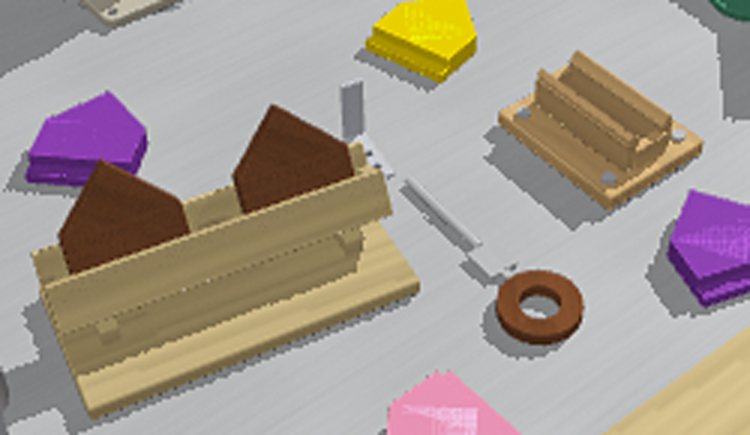

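View pics/wrist0.png

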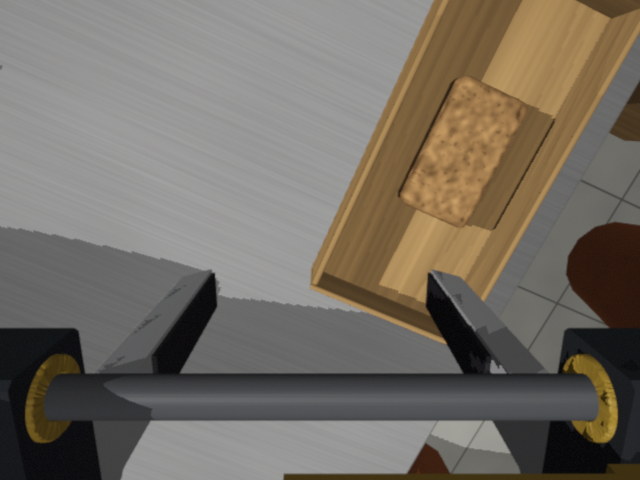

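```bash
cat > h.py <<'E'
import cv2,numpy as np
from scipy.optimize import least_squares
def load(n):
    return dict(np.load(f"pics/{n}.npz"))
def proj(d,P): return cv2.projectPoints(np.asarray(P,float).reshape(-1,3),d["rvec"],d["tvec"],d["intrinsics"],None)[0].reshape(-1,2)
def Rz(a): c,s=np.cos(a),np.sin(a); return np.array([[c,-s,0],[s,c,0],[0,0,1.]])
def Ry(a): c,s=np.cos(a),np.sin(a); return np.array([[c,0,s],[0,1,0],[-s,0,c]])
def tri(d1,p1,d2,p2):
    M=[d["intrinsics"]@np.hstack([cv2.Rodrigues(d["rvec"])[0],np.array(d["tvec"]).reshape(3,1)]) for d in (d1,d2)]
    X=cv2.triangulatePoints(M[0],M[1],np.array(p1,float).reshape(2,1),np.array(p2,float).reshape(2,1)); return (X[:3]/X[3]).ravel()
E
python3 - <<'E'
from h import *
t=load("top0");s=load("scene0")
def fit(px,cam,L,x0):
    c=np.array([[L[0]/2,L[1]/2],[L[0]/2,-L[1]/2],[-L[0]/2,-L[1]/2],[-L[0]/2,L[1]/2]])
    def f(v):
        P=np.c_[c,np.zeros(4)]@Rz(v[2]).T+[v[0],v[1],v[3]]
        return (proj(cam,P)-px).ravel()
    r=least_squares(f,x0,x_scale=[10,10,.1,10]);return r.x,r.fun.round(1)
pr=np.array([[413,86],[745,157],[713,327],[377,252]])/2.6+205
print(fit(pr,t,(150,296),[450,-150,-.2,12]))
pj=np.array([[82,58],[424,65],[412,488],[66,480]])/6+[205,210]
print(fit(pj[[3,0,1,2]]*1.0,t,(130,160),[400,180,0,12])) 
# order for yaw90: +x+y corner -> world (y+ , x-)...
cj=np.array([pj[0],pj[0],pj[0],pj[0]])
# yaw 90: jig x->world y(left), jig y->world -x (down)
px=np.array([pj[3],pj[0],pj[1],pj[2]])
print(fit(px,t,(130,160),[450,180,np.pi/2,12]))
E
```

```text
(array([ 5.05644306e+02, -2.11930956e+02, -1.97104086e-01,  1.25424375e+00]), array([ 0.1, -0.5, -0.1,  0.1, -0.1, -0.1,  0.1,  0.4]))
(array([563.04831057, 185.16506204,   1.56959467,  -1.30491736]), array([-0.1,  0. , -0. ,  0. ,  0.1,  0.1,  0. , -0.1]))
(array([563.04831004, 185.16506116,   1.56959467,  -1.3049116 ]), array([-0.1,  0. , -0. ,  0. ,  0.1,  0.1,  0. , -0.1]))
```

```bash
python3 - <<'E'
import cv2
t=cv2.imread("pics/top0.png");s=cv2.imread("pics/scene0.png")
cv2.imwrite("pics/c4.png",cv2.resize(t[255:335,340:440],None,fx=7,fy=7,interpolation=cv2.INTER_CUBIC))
cv2.imwrite("pics/c5.png",cv2.resize(s[225:300,225:325],None,fx=7,fy=7,interpolation=cv2.INTER_CUBIC))
cv2.imwrite("pics/c6.png",cv2.resize(s[210:275,320:400],None,fx=8,fy=8,interpolation=cv2.INTER_CUBIC))
E
```

```text
(no output)
```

View pics/c4.png

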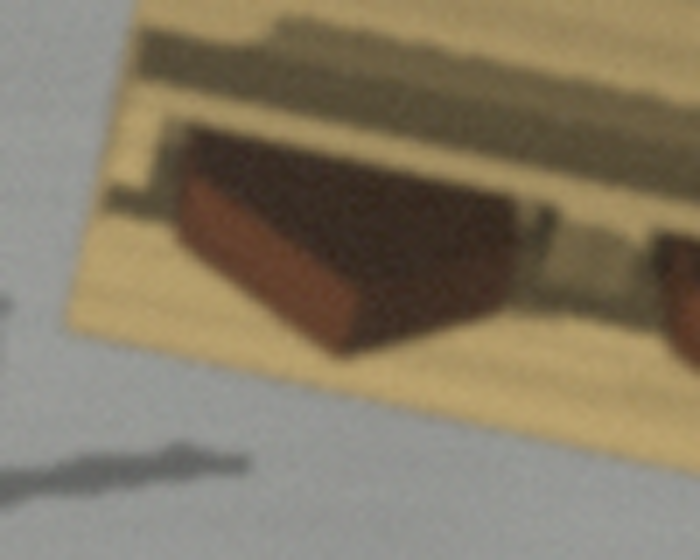

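View pics/c5.png

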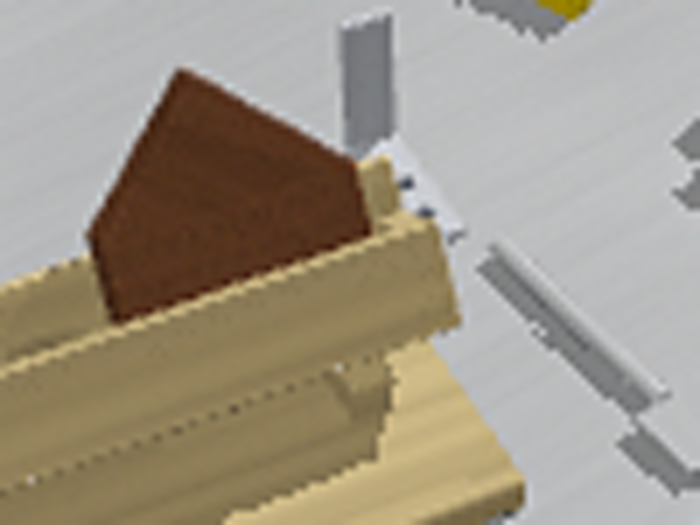

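View pics/c6.png

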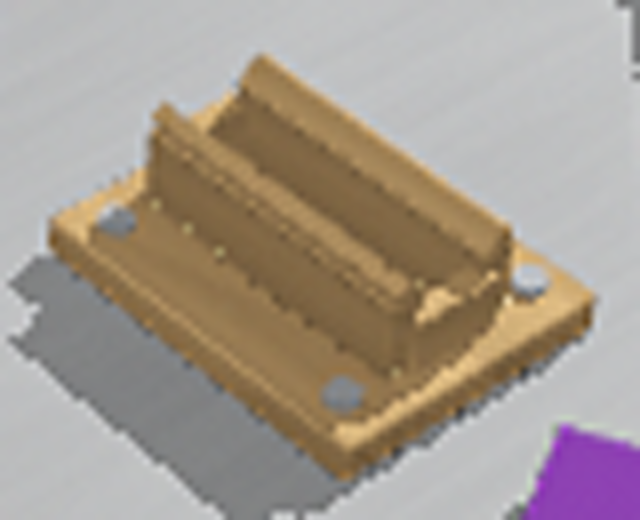

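```bash
python3 - <<'E'
from h import *
t=load("top0");s=load("scene0")
c5=lambda x,y:np.array([x,y])/7+[225,225]; c4=lambda x,y:np.array([x,y])/7+[340,255]; c3=lambda x,y:np.array([x,y])/3+[160,200]; c6=lambda x,y:np.array([x,y])/8+[320,210]
c2=lambda x,y:np.array([x,y])/6+[205,210]; c1=lambda x,y:np.array([x,y])/2.6+205
tip=tri(t,c4(358,290),s,c5(180,68));print("tip+x face",tip)
tipR=tri(t,c1(690,279) ,s,c3(102,160));print("R approx",tipR)
# jig
J=[(t,c2(82,58),(65,-80)),(t,c2(424,65),(-65,-80)),(t,c2(412,488),(-65,80)),(t,c2(66,480),(65,80)),(s,c6(52,220),(-65,80)),(s,c6(340,432),(-65,-80)),(s,c6(595,297),(65,-80))]
JB=[(s,c6(52,245),(-65,80)),(s,c6(342,478),(-65,-80)),(s,c6(590,325),(65,-80))]
def f(v):
    o=[]
    for L,h in((J,v[3]),(JB,0)):
        for d,p,q in L:
            o.append(proj(d,Rz(v[2])@[q[0],q[1],h]+[v[0],v[1],0])[0]-p)
    return np.ravel(o)
r=least_squares(f,[560,185,1.57,15],x_scale=[10,10,.1,10]);print(r.x,r.fun.round(1))
Rk=[(t,c1(413,86),(75,148)),(t,c1(745,157),(75,-148)),(t,c1(713,327),(-75,-148)),(t,c1(377,252),(-75,148)),(s,c5(522,482),(75,148)),(s,c3(92,402),(75,-148))]
# board points: (thick x, y, s)
B=[(t,c4(358,290),(12,0,115)),(s,c5(180,68),(12,0,115)),(t,c4(345,355),(-12,0,115)),(s,c5(88,237),(12,-50,65)),(s,c5(355,162),(12,50,65)),(t,c4(190,175),(12,50,65))]
def g(v):
    o=[]
    for d,p,q in Rk: o.append(proj(d,Rz(v[2])@[q[0],q[1],v[3]]+[v[0],v[1],0])[0]-p)
    Rb=Rz(v[2])@Ry(-np.pi/6)
    foot=Rz(v[2])@[v[4],75,v[5]]+[v[0],v[1],0]
    for d,p,q in B: o.append(proj(d,Rb@np.array(q,float)+foot)[0]-p)
    return np.ravel(o)
r=least_squares(g,[500,-200,-.2,12,20,45],x_scale=[10,10,.1,10,10,10],loss='soft_l1');print(r.x,g(r.x).round(1))
v=r.x
Rb=Rz(v[2])@Ry(-np.pi/6);foot=Rz(v[2])@[v[4],75,v[5]]+[v[0],v[1],0]
print("foot",foot,"tip",foot+Rb@[0,0,115]); print(Rb)
# independent board-only fit
def k(w):
    Rb=Rz(w[3])@Ry(-np.pi/6)
    return np.ravel([proj(d,Rb@np.array(q,float)+w[:3])[0]-p for d,p,q in B])
r=least_squares(k,[*foot,v[2]],x_scale=[10,10,10,.1]);print(r.x,r.fun.round(1))
E
```

```text
tip+x face [ 473.07592005 -125.22949708  153.09317391]
R approx [ 447.18524513 -276.11149223  159.38730029]
[561.61906153 184.42001968   1.56916494  17.86717553] [-1.3 -0.7 -0.3 -0.6 -0.4  0.3 -1.5  0.5 -1.5 -0.6  0.1  2.4  0.  -0.5
 -1.7  0.8 -0.7  1.1 -0.2  0.5]
[ 5.05285222e+02 -2.08080053e+02 -1.98552337e-01  1.59919088e+01
 -2.89446074e-02  4.78547428e+01] [-1.  -1.2  0.3 -0.1  0.1  0.5 -1.3  0.4  0.1 -0.5 -2.3  3.1  0.6 -0.
  0.9  0.1 -0.5  1.   0.7  0.8 -1.2 -0.9  0.4 -0.5]
foot [ 520.05061985 -134.54785727   47.85474279] tip [ 463.68031333 -123.20596403  147.44766423]
[[ 0.84901074  0.19725032 -0.49017658]
 [-0.17082379  0.98035316  0.09862516]
 [ 0.5         0.          0.8660254 ]]
[ 5.20077848e+02 -1.34732577e+02  4.78165115e+01 -2.05417983e-01] [ 0.5 -0.1  0.9  0.1 -0.7  1.   0.6  0.7 -1.2 -0.8  0.5 -0.7]
```

```bash
cat >> h.py <<'E'
from scipy.linalg import logm,expm
from scipy.spatial.transform import Rotation as Ro
def T(R,p): M=np.eye(4);M[:3,:3]=R;M[:3,3]=p;return M
def screw(T0,T1):
    L=np.real(logm(np.linalg.inv(T0)@T1)); return L[:3,3],np.array([L[2,1],L[0,2],L[1,0]])
def plan(T0,T1,show=True):
    """rows: body-fixed per-row; each row target = T0*[R,p]; shift in tool axes, turn rotvec"""
    v,w=screw(T0,T1)
    n=max(np.abs(v).max()/30,np.abs(np.degrees(w)).max()/5,1e-6)
    N=int(np.ceil(n/0.95));
    L=np.zeros((4,4));L[:3,3]=v;L[:3,:3]=[[0,-w[2],w[1]],[w[2],0,-w[0]],[-w[1],w[0],0]]
    D=expm(L/N); row=np.r_[D[:3,3]/30,np.degrees(Ro.from_matrix(D[:3,:3]).as_rotvec())/5]
    print("N",N,"row",row.round(3))
    if show:
        for i in (N//3,2*N//3,N): print("  path",(T0@expm(L*i/N))[:3,3].round(0))
    return N,row
def now():
    from workcell import manip
    s=manip.read_state();return s,T(s["ee_rot"],s["position"])
def tool_for(Rb,F,sh): # gripping board with foot F, tcp at height sh
    return T(np.c_[Rb[:,1],Rb[:,0],-Rb[:,2]],F+Rb[:,2]*sh)
F0=np.array([520,-134.6,46.5]);yaw0=-.202
Rb0=Rz(yaw0)@Ry(-np.pi/6)
E
python3 - <<'E'
from h import *
s,T0=now()
H=tool_for(Rb0,F0,190)
m=T0.copy();m[:3,3]=[330,-400,320]; m[:3,:3]=Rz(.4)@T0[:3,:3]
print(H[:3,3]);plan(T0,m);plan(m,H);plan(T0,H)
E
```

```text
[ 426.93160847 -115.5402388   211.04482672]
N 6 row [ 0.919 -0.7   -0.735 -0.    -0.001 -0.764]
  path [ 293. -533.  232.]
  path [ 316. -468.  276.]
  path [ 330. -400.  320.]
N 11 row [ 0.891 -0.243  0.308 -0.533  0.151 -0.565]
  path [ 367. -325.  292.]
  path [ 404. -222.  254.]
  path [ 427. -116.  211.]
N 18 row [ 0.91  -0.347 -0.093 -0.308  0.159 -0.594]
  path [ 368. -456.  204.]
  path [ 424. -291.  215.]
  path [ 427. -116.  211.]
```

Emit:
apply_moves([
  [0.92,-0.7,-0.74,0,0,-0.76,0.7],
  [0.92,-0.7,-0.74,0,0,-0.76,0.7],
  [0.92,-0.7,-0.74,0,0,-0.76,0.7],
  [0.92,-0.7,-0.74,0,0,-0.76,0.7],
  [0.92,-0.7,-0.74,0,0,-0.76,0.7],
  [0.92,-0.7,-0.74,0,0,-0.76,0.7],
  [0.89,-0.24,0.31,-0.53,0.15,-0.57,0.7],
  [0.89,-0.24,0.31,-0.53,0.15,-0.57,0.7],
  [0.89,-0.24,0.31,-0.53,0.15,-0.57,0.7],
  [0.89,-0.24,0.31,-0.53,0.15,-0.57,0.7],
])

```text
t: 0.98
position: [379.4, -294.1, 284.3]
ee_rot: [[0.51, 0.84, 0.183], [0.86, -0.506, -0.071], [0.033, 0.194, -0.98]]
ft_force: [-0.3, 0.3, -0.0]
width: 65.7
```

```bash
python3 - <<'E'
from h import *
s,T0=now();print(s["t"],T0[:3,3],s["joints"].round(2))
plan(T0,tool_for(Rb0,F0,190))
E
```

```text
0.9833 [ 379.37617602 -294.07823919  284.3013239 ] [ 0.81  0.17 -0.2   2.01 -0.02  0.77  0.1 ]
N 7 row [ 0.863 -0.234  0.315 -0.524  0.143 -0.532]
  path [ 397. -244.  265.]
  path [ 411. -193.  244.]
  path [ 427. -116.  211.]
```

Emit:
apply_moves([
  [0.86,-0.23,0.32,-0.52,0.14,-0.53,0.7],
  [0.86,-0.23,0.32,-0.52,0.14,-0.53,0.7],
  [0.86,-0.23,0.32,-0.52,0.14,-0.53,0.7],
  [0.86,-0.23,0.32,-0.52,0.14,-0.53,0.7],
  [0.86,-0.23,0.32,-0.52,0.14,-0.53,0.7],
  [0.86,-0.23,0.32,-0.52,0.14,-0.53,0.7],
  [0.86,-0.23,0.32,-0.52,0.14,-0.53,0.7],
  [0,0,0,0,0,0,0.7],
  [0,0,0,0,0,0,0.7],
  [0,0,0,0,0,0,0.7],
])

```text
t: 1.82
position: [405.1, -150.8, 219.6]
ee_rot: [[0.263, 0.886, 0.381], [0.965, -0.238, -0.11], [-0.007, 0.397, -0.918]]
ft_force: [-1.1, 0.7, 0.1]
width: 65.6
```

```bash
cat >> h.py <<'E'
def snap(n,name):
    from workcell import manip
    d=manip.get_image(n);cv2.imwrite(f"pics/{name}.png",d["img"][:,:,::-1]);np.savez(f"pics/{name}.npz",**d);return d
E
python3 - <<'E'
from h import *
d=snap("wrist","w1")
s,T0=now();print(s["t"],T0[:3,3],s["joints"].round(2))
plan(T0,tool_for(Rb0,F0,190))
V=[[12,-50,65],[12,0,115],[12,50,65],[-12,50,65],[-12,0,115],[-12,-50,65],[12,-50,20],[12,50,20]]
p=proj(d,np.array(V)@Rb0.T+F0);print(p.round(0))
im=cv2.imread("pics/w1.png")
for q in p: cv2.circle(im,tuple(int(a) for a in q),3,(0,255,0),1)
cv2.imwrite("pics/w1o.png",im)
E
```

```text
1.8667 [ 405.26645081 -151.01471161  219.76917049] [ 0.9   0.13 -0.67  2.42  0.41  0.23 -0.39]
N 2 row [ 0.663  0.124  0.215 -0.66   0.2   -0.312]
  path [ 405. -151.  220.]
  path [ 416. -133.  215.]
  path [ 427. -116.  211.]
[[366. 220.]
 [363. 166.]
 [362.  89.]
 [330.  91.]
 [326. 168.]
 [336. 221.]
 [366. 208.]
 [363.  91.]]
```

View pics/w1o.png

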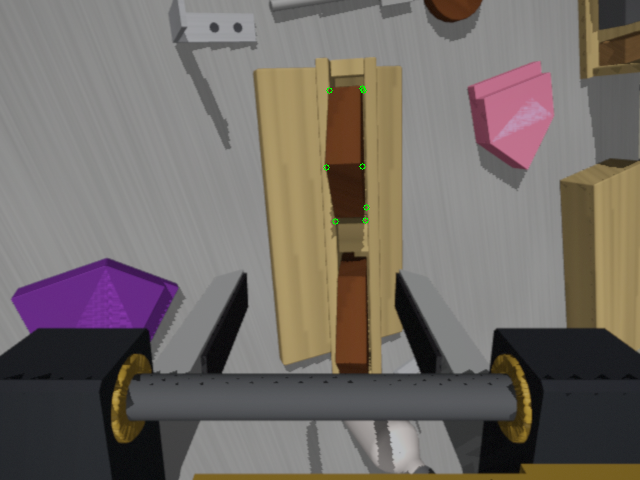

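```bash
python3 - <<'E'
from h import *
im=cv2.imread("pics/w1.png")
cv2.imwrite("pics/c7.png",cv2.resize(im[50:250,290:420],None,fx=4,fy=3,interpolation=cv2.INTER_CUBIC))
s,T0=now();plan(T0,tool_for(Rb0,F0,132))
E
```

```text
N 3 row [ 0.457  0.133  0.788 -0.44   0.134 -0.208]
  path [ 421. -141.  200.]
  path [ 438. -131.  180.]
  path [ 455. -121.  161.]
```

View pics/c7.png

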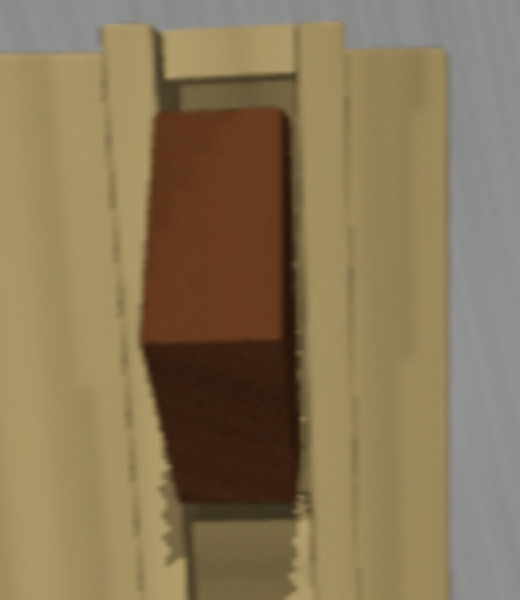

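```bash
python3 - <<'E'
from h import *
d=load("w1")
B=[(325.5,164,-12,0,115),(360.5,163.3,12,0,115),(364,216,12,-50,65),(334.5,216.7,-12,-50,65),(361,86,12,50,65),(328.8,88.3,-12,50,65)]
B=np.array(B)
def k(w,z):
    Rb=Rz(w[2])@Ry(-np.pi/6)
    return (proj(d,B[:,2:]@Rb.T+[w[0],w[1],z])-B[:,:2]).ravel()
for z in(45,47,49):
    r=least_squares(k,[520,-134,-.2],x_scale=[10,10,.1],args=(z,));print(z,r.x,r.fun.round(1))
E
```

```text
45 [ 5.20361246e+02 -1.32338680e+02 -2.02899584e-01] [-0.6 -0.   0.7 -0.8  0.5  1.3  0.1  1.3 -0.  -0.5 -0.3 -0.8]
47 [ 5.19451646e+02 -1.31928422e+02 -2.02919225e-01] [-0.8  0.1  0.8 -0.7  0.6  1.7  0.1  1.8  0.1 -1.  -0.4 -1.3]
49 [ 5.18542163e+02 -1.31518617e+02 -2.02942729e-01] [-0.9  0.2  1.  -0.6  0.8  2.2  0.   2.2  0.2 -1.5 -0.5 -1.7]
```

```bash
sed -i 's/^F0=.*/F0=np.array([520.3,-132.6,45.3]);yaw0=-.203/' h.py; python3 - <<'E'
from h import *
s,T0=now();plan(T0,tool_for(Rb0,F0,132))
E
```

```text
N 3 row [ 0.48   0.125  0.799 -0.44   0.132 -0.204]
  path [ 422. -141.  199.]
  path [ 438. -130.  179.]
  path [ 456. -119.  160.]
```

Emit:
apply_moves([
  [0.46,0.13,0.79,-0.44,0.13,-0.21,0.7],
  [0.46,0.13,0.79,-0.44,0.13,-0.21,0.7],
  [0.46,0.13,0.79,-0.44,0.13,-0.21,0.7],
  [0,0,0,-0.2,0,0,0.7],
  [0,0,0,0,0,0,0.7],
  [0,0,0,0,0,0,0.7],
  [0,0,0,0,0,0,0.7],
  [0,0,0,0,0,0,0.7],
  [0,0,0,0,0,0,0.7],
  [0,0,0,0,0,0,0.7],
])

```text
t: 2.7
position: [404.3, -152.6, 196.6]
ee_rot: [[0.259, 0.89, 0.376], [0.965, -0.225, -0.132], [-0.033, 0.397, -0.917]]
ft_force: [0.5, 0.4, 0.3]
width: 65.9
```

```bash
python3 - <<'E'
from h import *
s,T0=now();print(s["t"],T0[:3,3],s["joints"].round(2));print(T0[:3,:3].round(3));plan(T0,tool_for(Rb0,F0,132))
print(tool_for(Rb0,F0,132).round(3))
E
```

```text
2.7 [ 404.31149365 -152.55979209  196.56644496] [ 0.99  0.21 -0.84  2.46  1.04  0.25 -1.05]
[[ 0.259  0.89   0.376]
 [ 0.965 -0.225 -0.132]
 [-0.033  0.397 -0.917]]
N 2 row [ 0.762  0.376  0.836 -0.665  0.32  -0.216]
  path [ 404. -153.  197.]
  path [ 430. -136.  177.]
  path [ 456. -119.  160.]
[[ 2.02000e-01  8.48000e-01  4.90000e-01  4.55655e+02]
 [ 9.79000e-01 -1.75000e-01 -1.01000e-01 -1.19294e+02]
 [ 0.00000e+00  5.00000e-01 -8.66000e-01  1.59615e+02]
 [ 0.00000e+00  0.00000e+00  0.00000e+00  1.00000e+00]]
```

```bash
cat >> h.py <<'E'
def fk(q,sg,p):
    hs,a1,L1,a2,L2,a3,Lt,c,a0=p
    s1,s2,s3,s4,s5,s6,s7=sg
    M=T(Rz(s1*q[0]+a0),[0,0,hs])@T(Ry(q[1]*s2),[0,0,0])@T(Rz(s3*q[2]),[a1,0,L1])@T(Ry(s4*q[3]),[a2,0,0])@T(Rz(s5*q[4]),[0,0,L2])@T(Ry(s6*q[5]),[a3,0,0])@T(Rz(s7*q[6]+c),[0,0,Lt])
    return M
E
python3 - <<'E'
from h import *
import itertools,pickle
s,Tn=now()
D=[([1.09122038,.62932509,.03843517,1.51836918,-.02699795,.99630487,-.02001967],T([[.915614,.402057,-.00078],[.402058,-.915613,.00172],[-2e-5,-.00189,-1]],[261.09,-594.49,187.27])),
([.81,.17,-.2,2.01,-.02,.77,.1],T([[0.51,0.84,0.183],[0.86,-0.506,-0.071],[0.033,0.194,-0.98]],[379.4,-294.1,284.3])),
([.9,.13,-.67,2.42,.41,.23,-.39],T([[0.263,0.886,0.381],[0.965,-0.238,-0.11],[-0.007,0.397,-0.918]],[405.2,-151,219.7])),
(list(s["joints"]),Tn)]
best=[]
for sg in itertools.product([1,-1],repeat=4):
  sg=(sg[0],1,sg[1],1,sg[2],1,sg[3])
  for c in(np.pi/2,-np.pi/2,0,np.pi):
    def f(p):
        o=[]
        for q,M in D:
            E=fk(q,sg,p); o+=list((E[:3,3]-M[:3,3])/10)+list((E[:3,:3]-M[:3,:3]).ravel()*20)
        return np.array(o)
    r=least_squares(f,[365,0,430,0,430,0,300,c,0],x_scale=[10]*7+[.1]*2,max_nfev=60)
    best.append((r.cost,sg,r.x))
best.sort(key=lambda b:b[0])
for b in best[:4]: print(b[0],b[1],b[2].round(2))
pickle.dump((best[0][1],best[0][2],D),open("kin.pkl","wb"))
E
```

```text
0.39622143121347053 (-1, 1, -1, 1, -1, 1, -1) [ 3.0818e+02  1.7640e+01  5.6745e+02 -1.7880e+01  3.6854e+02 -1.3670e+01
  3.9128e+02 -4.7500e+00 -4.0000e-02]
0.39622143121347353 (-1, 1, -1, 1, -1, 1, -1) [ 3.0818e+02  1.7640e+01  5.6745e+02 -1.7880e+01  3.6854e+02 -1.3670e+01
  3.9128e+02  1.5300e+00 -4.0000e-02]
0.3962214312134886 (-1, 1, -1, 1, -1, 1, -1) [ 3.0818e+02  1.7640e+01  5.6745e+02 -1.7880e+01  3.6854e+02 -1.3670e+01
  3.9128e+02  1.5300e+00 -4.0000e-02]
0.3962214312134898 (-1, 1, -1, 1, -1, 1, -1) [ 3.0818e+02  1.7640e+01  5.6745e+02 -1.7880e+01  3.6854e+02 -1.3670e+01
  3.9128e+02  1.5300e+00 -4.0000e-02]
```

```bash
python3 - <<'E'
from h import *
import pickle
sg,p,D=pickle.load(open("kin.pkl","rb"))
for mode in(0,1):
    def full(x): 
        return [x[0],x[1]if mode else 0,x[2],-x[1] if mode else 0,x[3],0,x[4],np.pi/2,0]
    def f(x):
        o=[]
        for i,(q,M) in enumerate(D):
            w=1 if i in(0,3) else .25
            E=fk(q,sg,full(x)); o+=list(w*(E[:3,3]-M[:3,3]))+list(w*(E[:3,:3]-M[:3,:3]).ravel()*200)
        return np.array(o)
    r=least_squares(f,[365,20,430,430,300],x_scale=10);print(r.x.round(1),r.cost);print(r.fun.reshape(4,12)[:,:3].round(1),abs(r.fun.reshape(4,12)[:,3:]).max(1)/200)
E
```

```text
[286.7 821.9 595.7 357.9 394.3] 644.131186602854
[[26.5 11.8 -8.3]
 [ 2.   7.2 -0.1]
 [ 0.1  5.6  1.3]
 [ 3.7 14.4  8.1]] [1.78361782e-06 2.13026771e-03 1.31484225e-03 3.33066907e-16]
[347.5  32.8 553.2 386.3 396.2] 445.86224585107493
[[26.1 13.   0.8]
 [ 4.6  4.   0.1]
 [ 0.6  1.6 -0.5]
 [ 0.   0.8 -0.7]] [1.78361782e-06 2.13026771e-03 1.31484225e-03 3.33066907e-16]
```

```bash
cat >> h.py <<'E'
SG=(-1,1,-1,1,-1,1,-1)
def fk2(q,x):
    hs,y1,L1,a1,a2,y2,L2,a3,y3,Lt=x
    return T(Rz(-q[0]),[0,0,hs])@T(Ry(q[1]),[0,y1,0])@T(Rz(-q[2]),[a1,0,L1])@T(Ry(q[3]),[a2,y2,0])@T(Rz(-q[4]),[0,0,L2])@T(Ry(q[5]),[a3,y3,0])@T(Rz(-q[6]+np.pi/2),[0,0,Lt])
X0=np.array([365,0,430,20,-20,0,420,0,0,310.])
def fitkin(D):
    def f(x):
        o=list((x-X0)/[10,40,60,20,20,40,60,20,40,100]*.5)
        for q,M,w in D: o+=list(w*(fk2(q,x)[:3,3]-M[:3,3]))
        return np.array(o)
    r=least_squares(f,X0,x_scale=10); return r.x,r.fun[10:].reshape(-1,3)
def ik(x,M,q0,reg=0.02,lim=0.03):
    lo=np.array([-3.06,-.37,-1.25,.18,-1.1,.23,-2.94])+lim;hi=np.array([3.06,2.12,1.32,2.47,4.24,1.98,2.94])-lim
    def f(q):
        E=fk2(q,x);return np.r_[(E[:3,3]-M[:3,3])/5,Ro.from_matrix(E[:3,:3].T@M[:3,:3]).as_rotvec()*40,reg*(q-q0)]
    r=least_squares(f,np.clip(q0,lo+.001,hi-.001),bounds=(lo,hi));E=fk2(r.x,x)
    return r.x,np.linalg.norm(E[:3,3]-M[:3,3]),np.degrees(np.linalg.norm(Ro.from_matrix(E[:3,:3].T@M[:3,:3]).as_rotvec()))
E
python3 - <<'E'
from h import *
import pickle
_,_,D=pickle.load(open("kin.pkl","rb"))
D=[(q,M,w) for (q,M),w in zip(D,(1,.2,.2,1))]
pickle.dump(D,open("D.pkl","wb"))
x,res=fitkin(D);print(x.round(1));print(res.round(1))
q0=np.array(D[-1][0])
rng=np.random.default_rng(0)
lo=np.array([-3.06,-.37,-1.25,.18,-1.1,.23,-2.94]);hi=np.array([3.06,2.12,1.32,2.47,4.24,1.98,2.94])
for sh in (70,100,132):
  M=tool_for(Rb0,F0,sh); out=[]
  for flip in(0,1):
    MM=M@T(Rz(np.pi*flip),[0,0,0])
    for k in range(40):
        qs=q0 if k==0 else rng.uniform(lo,hi); qs=qs.copy(); 
        if k: qs[0]=rng.uniform(-1.5,1.5)
        r=ik(x,MM,qs,reg=0.005)
        if r[1]<2 and r[2]<1: out.append((flip,)+tuple(r[0].round(2)))
  out=sorted(set(out),key=lambda o:np.abs(np.array(o[1:])-q0).max())
  print(sh,len(out))
  for o in out[:6]: print(o)
E
```

```text
[358.1 -22.7 564.2   6.9 -15.2  -3.3 382.6  -5.6  -2.5 428.2]
[[-0.   0.   0.1]
 [ 0.5 -0.  -0.3]
 [ 0.2 -0.1 -0.4]
 [-0.  -0.   0.1]]
70 0
100 0
132 0
```

```bash
cat >> h.py <<'E'
LO=np.array([-3.06,-.37,-1.25,.18,-1.1,.23,-2.94]);HI=np.array([3.06,2.12,1.32,2.47,4.24,1.98,2.94])
def tool_a(Rb,F,sh,al,fl=0,yo=0):
    """board foot F axes Rb; grasp point at board (0,yo,sh); tool tilted al in board plane: tool z=-cos*bz+sin*by"""
    by,bx,bz=Rb[:,1],Rb[:,0],Rb[:,2]
    z=-np.cos(al)*bz+np.sin(al)*by; y=bx*(1 if not fl else -1); x=np.cross(y,z)
    return T(np.c_[x,y,z],F+bz*sh+by*yo+11*z)
E
cat > feas.py <<'E'
from h import *
import pickle,sys
D=pickle.load(open("D.pkl","rb"));x,res=fitkin(D);print(x.round(1))
rng=np.random.default_rng(0)
J0=np.array([561.6,184.4,18.]);yj=1.569
def best(M,n=12):
    b=None
    for k in range(n):
        qs=rng.uniform(LO,HI);qs[0]=rng.uniform(-1.2,1.2)-np.arctan2(M[1,3],M[0,3]);qs[4]=rng.uniform(-1,1);qs[6]=rng.uniform(-2.9,2.9)
        r=ik(x,M,qs,reg=0.002)
        c=r[1]+3*r[2]
        if b is None or c<b[0]: b=(c,r[0])
        if c<1: break
    return b
if __name__=="__main__":
  for al in np.radians([0,20,30,40,50,60,-20,-30,-40,-50,-60]):
    o=[]
    for sh in(82,145): 
        b=min((best(tool_a(Rb0,F0,sh,al,fl)) for fl in(0,1)),key=lambda b:b[0]);o.append(round(b[0],1))
    for k in(0,1):  # tongue on board +x: board yaw=yj ; else yj+pi
        b=min((best(tool_a(Rz(yj+np.pi*k),J0,82+20,al,fl)) for fl in (0,1)),key=lambda b:b[0]);o.append(round(b[0],1))
    print(round(np.degrees(al)),"rack grasp,lifted; jig +x, jig -x:",o)
E
python3 feas.py
```

```text
[358.1 -22.7 564.2   6.9 -15.2  -3.3 382.6  -5.6  -2.5 428.2]
0 rack grasp,lifted; jig +x, jig -x: [np.float64(17.9), np.float64(19.5), np.float64(0.0), np.float64(0.0)]
20 rack grasp,lifted; jig +x, jig -x: [np.float64(0.0), np.float64(16.7), np.float64(0.0), np.float64(0.0)]
30 rack grasp,lifted; jig +x, jig -x: [np.float64(1.4), np.float64(0.0), np.float64(0.0), np.float64(0.0)]
40 rack grasp,lifted; jig +x, jig -x: [np.float64(0.0), np.float64(0.0), np.float64(0.0), np.float64(0.0)]
50 rack grasp,lifted; jig +x, jig -x: [np.float64(0.0), np.float64(0.0), np.float64(12.5), np.float64(22.9)]
60 rack grasp,lifted; jig +x, jig -x: [np.float64(0.0), np.float64(0.0), np.float64(48.0), np.float64(44.2)]
-20 rack grasp,lifted; jig +x, jig -x: [np.float64(5.9), np.float64(9.7), np.float64(0.0), np.float64(0.0)]
-30 rack grasp,lifted; jig +x, jig -x: [np.float64(0.0), np.float64(0.0), np.float64(0.0), np.float64(0.0)]
-40 rack grasp,lifted; jig +x, jig -x: [np.float64(0.0), np.float64(0.0), np.float64(0.0), np.float64(0.0)]
-50 rack grasp,lifted; jig +x, jig -x: [np.float64(0.0), np.float64(0.0), np.float64(22.9), np.float64(12.5)]
-60 rack grasp,lifted; jig +x, jig -x: [np.float64(0.0), np.float64(0.0), np.float64(44.2), np.float64(48.0)]
```

```bash
cat > en.py <<'E'
from feas import *
import sys
def sols(M,n=40):
    o={}
    for k in range(n):
        qs=rng.uniform(LO,HI);qs[0]=rng.uniform(-1.5,1.5)-np.arctan2(M[1,3],M[0,3]);qs[2]=rng.uniform(-.6,.6)
        r=ik(x,M,qs,reg=0.01,lim=.05)
        if r[1]<3 and r[2]<1.5: o.setdefault((round(r[0][4]),round(r[0][6])),r[0].round(2))
    return o
for al in(30,35,-30,-35):
  for fl in(0,1):
    for nm,M in (("grasp",tool_a(Rb0,F0,82,np.radians(al),fl)),("lift",tool_a(Rb0,F0,145,np.radians(al),fl)),("jig+",tool_a(Rz(yj),J0,110,np.radians(al),fl)),("jig-",tool_a(Rz(yj+np.pi),J0,110,np.radians(al),fl))):
        print(al,fl,nm,M[:3,3].round(0))
        s=sols(M)
        for q in sorted(s.values(),key=lambda q:abs(q[2]))[:4]: print("    ",q)
E
python3 en.py
```

```text
[358.1 -22.7 564.2   6.9 -15.2  -3.3 382.6  -5.6  -2.5 428.2]
30 0 grasp [ 486. -120.  108.]
30 0 lift [ 455. -114.  163.]
     [ 1.35  0.64 -0.83  2.34 -1.05  0.28  1.63]
30 0 jig+ [556. 184. 118.]
     [-0.2   0.98 -0.17  1.14 -0.03  1.53  1.25]
     [-0.47  1.01  0.48  1.16 -0.45  1.6   1.6 ]
     [-0.57  1.07  0.75  1.16 -0.62  1.68  1.74]
     [ 0.12  1.23 -1.2   1.1   0.69  1.76  0.69]
30 0 jig- [567. 184. 118.]
     [-0.22  0.57 -0.46  2.27  1.81  0.52  2.43]
     [-1.09  0.66  0.84  2.3   4.19  0.28 -0.  ]
     [ 0.08  0.74 -0.98  2.26  1.72  0.89  2.56]
30 1 grasp [ 486. -120.  108.]
30 1 lift [ 455. -114.  163.]
     [ 1.35  0.64 -0.83  2.34 -1.05  0.28 -1.51]
30 1 jig+ [556. 184. 118.]
     [-0.5   1.02  0.55  1.16 -0.49  1.62 -1.51]
     [-0.51  1.03  0.6   1.16 -0.52  1.63 -1.48]
     [ 0.1   1.17 -1.05  1.11  0.59  1.7  -2.38]
30 1 jig- [567. 184. 118.]
     [-0.54  0.52  0.02  2.29  2.05  0.28 -0.97]
     [-1.04  0.64  0.78  2.33  3.94  0.28 -2.89]
35 0 grasp [ 486. -119.  109.]
     [ 1.29  0.84 -0.76  2.25 -1.05  0.28  1.73]
     [ 1.5   1.09 -1.2   2.22  0.8   0.28 
[... 2480 characters left out ...]
-0.12  1.07 -0.38  1.02  0.1   1.67 -2.  ]
     [-0.53  1.14  0.76  1.05 -0.64  1.81 -1.41]
     [ 0.07  1.22 -1.04  0.99  0.56  1.8  -2.34]
-35 1 grasp [ 483. -131.  109.]
     [-0.05  0.79 -0.59  2.34  1.47  1.2   0.86]
-35 1 lift [ 452. -125.  163.]
     [-0.13  0.61 -0.53  2.39  1.33  1.11  0.96]
-35 1 jig+ [568. 184. 119.]
     [-0.49  0.55 -0.12  2.36  2.22  0.49  1.96]
     [-0.7   0.56  0.19  2.37  2.51  0.37  1.66]
     [-0.88  0.58  0.45  2.38  2.91  0.31  1.24]
     [-1.08  0.67  0.79  2.38  3.61  0.34  0.53]
-35 1 jig- [555. 184. 119.]
     [-0.19  1.05 -0.18  1.02 -0.03  1.66  1.24]
     [-0.5   1.11  0.65  1.05 -0.57  1.77  1.67]
     [ 0.09  1.28 -1.2   0.99  0.67  1.86  0.72]
```

```bash
cat > sim.py <<'E'
from feas import *
def track(q,Ts,Te,pr=True):
    v,w=screw(Ts,Te);N=int(np.ceil(max(np.abs(v).max()/30,np.abs(np.degrees(w)).max()/5)/.95))
    L=np.zeros((4,4));L[:3,3]=v;L[:3,:3]=[[0,-w[2],w[1]],[w[2],0,-w[0]],[-w[1],w[0],0]]
    worst=0;mv=0
    for i in range(1,N+1):
        M=Ts@expm(L*i/N);r=ik(x,M,q,reg=.05,lim=.0);mv=max(mv,np.abs(r[0]-q).max());q=r[0];worst=max(worst,r[1]+3*r[2])
    if pr: print(N,"worst",round(worst,1),"maxstep",round(mv,2),q.round(2))
    return q,worst
E
python3 - <<'E'
from sim import *
s,T0=now();q=s["joints"]
al=np.radians(-35)
Lf=tool_a(Rb0,F0,145,al);G=tool_a(Rb0,F0,81,al)
print("direct");q1,_=track(q,T0,Lf);track(q1,Lf,G)
for lean in(0,10,20):
  for P in([450,-60,260],[480,-60,300],[500,-100,260],[520,-150,300]):
    Rb=Rz(yaw0)@Ry(-np.radians(lean));M=tool_a(Rb,F0,0,al);M[:3,3]=P
    print(lean,P);q1,_=track(q,T0,M);q2,_=track(q1,M,Lf);q3,_=track(q2,Lf,G)
E
```

```text
[358.1 -22.7 564.2   6.9 -15.2  -3.3 382.6  -5.6  -2.5 428.2]
direct
7 worst 0.4 maxstep 0.45 [ 0.12  0.76 -0.97  2.37  1.33  1.43 -2.25]
2 worst 0.0 maxstep 0.07 [ 0.11  0.9  -0.89  2.33  1.46  1.45 -2.3 ]
0 [450, -60, 260]
7 worst 0.0 maxstep 0.22 [ 0.11  0.59 -0.8   1.82  0.77  1.52 -1.21]
6 worst 0.0 maxstep 0.22 [-0.04  0.65 -0.69  2.38  1.33  1.22 -2.2 ]
2 worst 0.0 maxstep 0.08 [-0.03  0.8  -0.63  2.34  1.47  1.23 -2.29]
0 [480, -60, 300]
7 worst 0.0 maxstep 0.23 [ 0.12  0.59 -0.81  1.69  0.77  1.61 -1.12]
6 worst 0.0 maxstep 0.25 [-0.02  0.66 -0.71  2.38  1.33  1.23 -2.2 ]
2 worst 0.0 maxstep 0.07 [-0.02  0.81 -0.65  2.34  1.47  1.24 -2.29]
0 [500, -100, 260]
7 worst 0.0 maxstep 0.22 [ 0.16  0.63 -0.76  1.73  0.82  1.52 -1.09]
6 worst 0.0 maxstep 0.25 [-0.04  0.65 -0.68  2.38  1.33  1.21 -2.2 ]
2 worst 0.0 maxstep 0.08 [-0.04  0.8  -0.62  2.34  1.47  1.22 -2.29]
0 [520, -150, 300]
7 worst 0.0 maxstep 0.23 [ 0.25  0.6  -0.76  1.65  0.85  1.56 -0.95]
6 worst 0.0 maxstep 0.28 [-0.03  0.66 -0.71  2.38  1.33  1.23 -2.2 ]
2 worst 0.0 maxstep 0.07 [-0.02  0.81 -0.65  2.34  1.47  1.2
[... 1118 characters left out ...]
34  1.47  1.24 -2.29]
20 [480, -60, 300]
7 worst 0.0 maxstep 0.19 [ 0.05  0.46 -0.83  1.97  0.93  1.43 -1.52]
5 worst 0.0 maxstep 0.16 [-0.02  0.66 -0.72  2.38  1.33  1.24 -2.21]
2 worst 0.0 maxstep 0.07 [-0.01  0.81 -0.66  2.34  1.47  1.25 -2.29]
20 [500, -100, 260]
7 worst 0.0 maxstep 0.17 [ 0.09  0.51 -0.75  2.02  1.02  1.32 -1.53]
3 worst 0.0 maxstep 0.25 [-0.03  0.66 -0.7   2.38  1.33  1.22 -2.2 ]
2 worst 0.0 maxstep 0.07 [-0.03  0.8  -0.64  2.34  1.47  1.23 -2.29]
20 [520, -150, 300]
7 worst 0.0 maxstep 0.17 [ 0.23  0.45 -0.76  1.95  1.02  1.32 -1.35]
5 worst 0.0 maxstep 0.2 [-0.03  0.66 -0.71  2.38  1.33  1.23 -2.2 ]
2 worst 0.0 maxstep 0.07 [-0.02  0.81 -0.65  2.34  1.47  1.24 -2.29]
```

Go via lean 20°, [480,-60,300].

```bash
python3 - <<'E'
from h import *
s,T0=now();M=tool_a(Rz(yaw0)@Ry(-np.radians(20)),F0,0,np.radians(-35));M[:3,3]=[480,-60,300]
plan(T0,M)
E
```

```text
N 7 row [ 0.394  0.421 -0.496  0.071 -0.914 -0.096]
  path [ 422. -130.  232.]
  path [ 443. -104.  263.]
  path [480. -60. 300.]
```

Emit:
apply_moves([
  [0.39,0.42,-0.5,0.07,-0.91,-0.1,0.7],
  [0.39,0.42,-0.5,0.07,-0.91,-0.1,0.7],
  [0.39,0.42,-0.5,0.07,-0.91,-0.1,0.7],
  [0.39,0.42,-0.5,0.07,-0.91,-0.1,0.7],
  [0.39,0.42,-0.5,0.07,-0.91,-0.1,0.7],
  [0.39,0.42,-0.5,0.07,-0.91,-0.1,0.7],
  [0.39,0.42,-0.5,0.07,-0.91,-0.1,0.7],
  [0,0,0,0,0,0,0.7],
  [0,0,0,0,0,0,0.7],
  [0,0,0,0,0,0,0.7],
])

```text
t: 3.53
position: [478.5, -58.0, 302.4]
ee_rot: [[0.366, 0.921, 0.137], [0.748, -0.203, -0.631], [-0.553, 0.333, -0.763]]
ft_force: [-0.8, -0.4, 0.2]
width: 65.7
```

```bash
cat >> h.py <<'E'
def addD():
    import pickle
    s,T0=now();D=pickle.load(open("D.pkl","rb"));D.append((list(s["joints"]),T0,1.));pickle.dump(D,open("D.pkl","wb"))
E
python3 - <<'E'
from h import *
addD()
from sim import *
s,T0=now();q=s["joints"];print(T0.round(2),q.round(2),res.round(1))
al=np.radians(-35)
Lf=tool_a(Rb0,F0,145,al);G=tool_a(Rb0,F0,81,al)
q1,_=track(q,T0,Lf);track(q1,Lf,G)
plan(T0,Lf)
E
```

```text
[ 3.397e+02 -1.210e+01  5.568e+02  9.000e-01 -1.000e-01 -1.570e+01
  3.831e+02  3.000e-01 -2.000e-01  3.933e+02]
[[ 3.7000e-01  9.2000e-01  1.4000e-01  4.7845e+02]
 [ 7.5000e-01 -2.0000e-01 -6.3000e-01 -5.8020e+01]
 [-5.5000e-01  3.3000e-01 -7.6000e-01  3.0237e+02]
 [ 0.0000e+00  0.0000e+00  0.0000e+00  1.0000e+00]] [ 0.15  0.46 -0.89  1.97  0.94  1.46 -1.49] [[-0.   0.   0.1]
 [ 0.6  0.  -0. ]
 [-0.3  0.2 -0.3]
 [ 0.1 -0.3 -0.1]
 [-0.2  0.   0.2]]
5 worst 0.0 maxstep 0.16 [ 0.11  0.65 -0.79  2.39  1.36  1.27 -2.15]
2 worst 0.0 maxstep 0.08 [ 0.1   0.8  -0.73  2.35  1.5   1.29 -2.23]
N 5 row [ 0.092 -0.443  0.943 -0.36   0.051  0.22 ]
  path [471. -71. 275.]
  path [460. -98. 219.]
  path [ 452. -125.  163.]
```

Emit:
apply_moves([
  [0.09,-0.44,0.94,-0.36,0.05,0.22,0.7],
  [0.09,-0.44,0.94,-0.36,0.05,0.22,0.7],
  [0.09,-0.44,0.94,-0.36,0.05,0.22,0.7],
  [0.09,-0.44,0.94,-0.36,0.05,0.22,0.7],
  [0.09,-0.44,0.94,-0.36,0.05,0.22,0.7],
  [0,0,0,0,0,0,0.7],
  [0,0,0,0,0,0,0.7],
  [0,0,0,0,0,0,0.7],
  [0,0,0,0,0,0,0.7],
  [0,0,0,0,0,0,0.7],
])

```text
t: 4.37
position: [448.4, -137.0, 167.0]
ee_rot: [[0.468, 0.837, 0.284], [0.739, -0.195, -0.645], [-0.484, 0.512, -0.71]]
ft_force: [0.3, -0.1, 0.2]
width: 65.6
```

```bash
python3 - <<'E'
from h import *
addD()
from sim import *
s,T0=now();q=s["joints"];print(T0.round(3),q.round(2),res.round(1)[-1])
al=np.radians(-35)
Lf=tool_a(Rb0,F0,145,al);G=tool_a(Rb0,F0,81,al)
plan(T0,Lf);plan(T0,G)
d=snap("wrist","w2")
V=[[12,-50,65],[12,0,115],[12,50,65],[-12,50,65],[-12,0,115],[-12,-50,65]]
p=proj(d,np.array(V)@Rb0.T+F0);print(p.round(1).tolist())
im=cv2.imread("pics/w2.png");
for a in p: cv2.circle(im,tuple(int(b) for b in a),3,(0,255,0),1)
cv2.imwrite("pics/w2o.png",im)
E
```

```text
[ 3.373e+02 -1.170e+01  5.582e+02  5.000e-01  0.000e+00 -1.610e+01
  3.822e+02 -1.000e-01 -3.000e-01  3.931e+02]
[[ 4.68000e-01  8.37000e-01  2.84000e-01  4.48414e+02]
 [ 7.39000e-01 -1.95000e-01 -6.45000e-01 -1.37028e+02]
 [-4.84000e-01  5.12000e-01 -7.10000e-01  1.67037e+02]
 [ 0.00000e+00  0.00000e+00  0.00000e+00  1.00000e+00]] [ 0.11  0.62 -0.76  2.4   1.38  1.23 -2.17] [-0.2 -0.   0. ]
N 1 row [ 0.421 -0.033 -0.125 -0.017  0.011 -0.296]
  path [ 448. -137.  167.]
  path [ 448. -137.  167.]
  path [ 452. -125.  163.]
N 2 row [ 0.823 -0.026  0.811 -0.009  0.006 -0.148]
  path [ 448. -137.  167.]
  path [ 466. -134.  137.]
  path [ 484. -132.  108.]
[[336.3, 206.2], [340.6, 208.7], [337.5, 60.1], [287.2, 61.4], [291.6, 209.9], [299.6, 207.1]]
```

View pics/w2o.png

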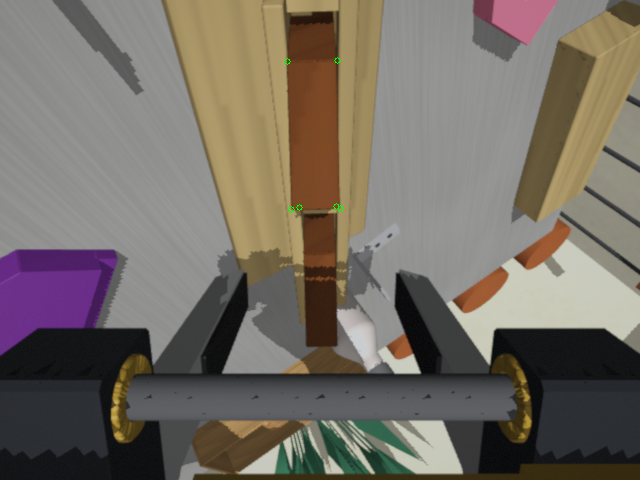

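Emit:
apply_moves([
  [0.42,-0.03,-0.12,-0.02,0.01,-0.3,0.7],
  [0.4,0,0.5,0,0,0,0.7],
  [0.4,0,0.5,0,0,0,0.7],
  [0.4,0,0.5,0,0,0,0.7],
  [0,0,0,0,0,0,0.7],
  [0,0,0,0,0,0,0.7],
  [0,0,0,0,0,0,0.7],
  [0,0,0,0,0,0,0.7],
  [0,0,0,0,0,0,0.7],
  [0,0,0,0,0,0,0.7],
])

```text
t: 5.25
position: [490.5, -122.4, 123.1]
ee_rot: [[0.456, 0.837, 0.303], [0.747, -0.175, -0.641], [-0.484, 0.518, -0.705]]
ft_force: [-0.1, -0.4, 0.7]
width: 66.0
```

```bash
python3 - <<'E'
from h import *
s,T0=now();print(T0.round(3),s["joints"].round(2))
al=np.radians(-35)
G=tool_a(Rb0,F0,81,al)
plan(T0,G,0)
print("grasp point in board coords",Rb0.T@(T0[:3,3]-11*T0[:3,2]-F0), "tip",Rb0.T@(T0[:3,3]+8*T0[:3,2]-F0))
E
```

```text
[[ 4.56000e-01  8.37000e-01  3.03000e-01  4.90545e+02]
 [ 7.47000e-01 -1.75000e-01 -6.41000e-01 -1.22403e+02]
 [-4.84000e-01  5.18000e-01 -7.05000e-01  1.23141e+02]
 [ 0.00000e+00  0.00000e+00  0.00000e+00  1.00000e+00]] [ 0.07  0.76 -0.71  2.34  1.48  1.27 -2.22]
N 1 row [-0.08  -0.404  0.491  0.183 -0.091 -0.163]
grasp point in board coords [11.72501135 10.22713695 92.07064223] tip [12.02906153 -0.5477005  76.42422311]
```

Emit:
apply_moves([
  [-0.1,-0.4,0.1,0.18,-0.09,-0.16,0.7],
  [0,0,0.4,0,0,0,0.7],
  [0,0,0,0,0,0,0.7],
  [0,0,0,0,0,0,0.7],
  [0,0,0,0,0,0,0.7],
  [0,0,0,0,0,0,0.7],
  [0,0,0,0,0,0,0.7],
  [0,0,0,0,0,0,0.7],
  [0,0,0,0,0,0,0.7],
  [0,0,0,0,0,0,0.7],
])

```text
t: 6.08
position: [480.8, -131.4, 108.9]
ee_rot: [[0.444, 0.85, 0.285], [0.745, -0.173, -0.644], [-0.498, 0.498, -0.71]]
ft_force: [0.6, -0.4, -0.5]
width: 65.6
```

```bash
cat > st.py <<'E'
from h import *
s,T0=now();print(s["t"],s["joints"].round(2),s["ft_force"].round(1),round(s["width"],1))
al=np.radians(-35)
G=tool_a(Rb0,F0,81,al)
plan(T0,G,0)
print("grasp point in board coords",Rb0.T@(T0[:3,3]-11*T0[:3,2]-F0), "tip",Rb0.T@(T0[:3,3]+8*T0[:3,2]-F0))
E
python3 st.py; python3 -c "
from h import *
snap('wrist','w3')"
```

```text
6.0833 [ 0.08  0.78 -0.7   2.36  1.49  1.26 -2.23] [ 0.6 -0.4 -0.5] 65.6
N 1 row [ 0.061  0.065  0.061 -0.011 -0.004  0.03 ]
grasp point in board coords [-1.93783966 -0.45732935 83.54911058] tip [ -1.95593766 -11.34981082  67.98140298]
```

View pics/w3.png

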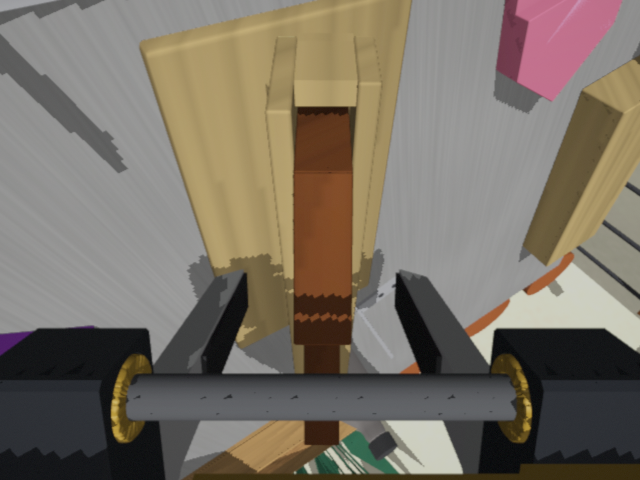

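Emit:
apply_moves([
  [0.06,0.03,0.04,0,0,0.03,0.24],
  [0,0,0,0,0,0,0.24],
  [0,0,0,0,0,0,0],
  [0,0,0,0,0,0,0],
  [0,0,0,0,0,0,0],
  [0,0,0,0,0,0,0],
  [0,0,0,0,0,0,0],
  [0,0,0,0,0,0,0],
  [0,0,0,0,0,0,0],
  [0,0,0,0,0,0,0],
], squeeze=35)

```text
t: 6.97
position: [482.9, -130.8, 107.3]
ee_rot: [[0.446, 0.848, 0.285], [0.745, -0.176, -0.644], [-0.496, 0.499, -0.71]]
ft_force: [-0.3, 0.1, -0.7]
width: 23.5
```

```bash
python3 st.py
```

```text
6.9667 [ 0.08  0.79 -0.7   2.35  1.5   1.26 -2.24] [-0.3  0.1 -0.7] 23.5
N 1 row [-0.008  0.035  0.017 -0.014 -0.005 -0.005]
grasp point in board coords [-1.03292144  0.48867045 81.26437382] tip [ -1.05606832 -10.40204797  65.69543948]
```

Emit:
apply_moves([
  [-0.08,0,-0.11,0,0,0,0],
  [-0.08,0,-0.11,0,0,0,0],
  [-0.08,0,-0.11,0,0,0,0],
  [-0.08,0,-0.11,0,0,0,0],
  [-0.08,0,-0.11,0,0,0,0],
  [-0.08,0,-0.11,0,0,0,0],
  [-0.08,0,-0.11,0,0,0,0],
  [0,0,0,0,0,0,0],
  [0,0,0,0,0,0,0],
  [0,0,0,0,0,0,0],
])

```text
t: 7.8
position: [467.5, -127.0, 134.6]
ee_rot: [[0.445, 0.848, 0.286], [0.747, -0.176, -0.641], [-0.494, 0.499, -0.712]]
ft_force: [-0.2, 0.3, -2.1]
width: 23.8
```

```bash
python3 st.py
```

```text
7.8 [ 0.08  0.72 -0.73  2.37  1.43  1.25 -2.2 ] [-0.2  0.3 -2.1] 23.8
N 1 row [ 0.572  0.037  0.889 -0.014 -0.046 -0.003]
grasp point in board coords [ -1.08202647   1.09328769 112.72605091] tip [-1.10583233 -9.74248304 97.11882483]
```

Emit:
apply_moves([
  [-0.1,0,-0.13,0,0,0,0],
  [-0.1,0,-0.13,0,0,0,0],
  [-0.1,0,-0.13,0,0,0,0],
  [-0.1,0,-0.13,0,0,0,0],
  [-0.1,0,-0.13,0,0,0,0],
  [-0.1,0,-0.13,0,0,0,0],
  [-0.1,0,-0.13,0,0,0,0],
  [-0.1,0,-0.13,0,0,0,0],
  [-0.1,0,-0.13,0,0,0,0],
  [-0.1,0,-0.13,0,0,0,0],
])

```text
t: 8.63
position: [439.0, -124.6, 180.4]
ee_rot: [[0.444, 0.85, 0.283], [0.746, -0.177, -0.642], [-0.495, 0.496, -0.713]]
ft_force: [-0.3, -0.5, -2.1]
width: 23.6
```

```bash
python3 st.py
```

```text
8.6333 [ 0.1   0.58 -0.79  2.4   1.32  1.23 -2.12] [-0.3 -0.5 -2.1] 23.6
N 3 row [ 0.565  0.034  0.765 -0.017 -0.01   0.004]
grasp point in board coords [ -2.74246785  -2.28767507 166.60503001] tip [ -2.82865333 -13.14540484 151.01329257]
```

```bash
cat >> h.py <<'E'
# board in tool: grasp (0,.5,81.3), R from grasp reading
RG=np.array([[.446,.848,.285],[.745,-.176,-.644],[-.496,.499,-.71]])
AL=np.radians(-35.0)
def bt():
    zc=Rb0.T@RG
    al=np.arctan2(zc[1,2],-zc[2,2])
    M=tool_a(np.eye(3),np.zeros(3),81.3,al,0,.5) # tool in board
    return np.linalg.inv(M),al
BT,ALm=bt()
def tool_of(Rb,F): return T(Rb,F)@np.linalg.inv(BT)
E
python3 - <<'E'
from sim import *
print(np.degrees(ALm),x.round(1))
s,T0=now();q=s["joints"];B=T0@BT;print("board now",B.round(2))
for P in([480,-60,180],[500,0,180],[450,0,180]):
    M=tool_of(Rz(yaw0),np.array(P));print(M[:3,3]);q1,_=track(q,T0,M)
    # then jig approach both ways
    for k in(0,1):
        A=tool_of(Rz(yj+np.pi*k),J0+[0,0,90]);C=tool_of(Rz(yj+np.pi*k),J0)
        qa,_=track(q1,M,A);track(qa,A,C)
M=tool_of(Rz(yaw0),np.array([480,-60,180]));plan(T0,M)
E
```

```text
[ 3.373e+02 -1.170e+01  5.582e+02  5.000e-01  0.000e+00 -1.610e+01
  3.822e+02 -1.000e-01 -3.000e-01  3.931e+02]
-34.98069832392748 [ 3.373e+02 -1.170e+01  5.582e+02  5.000e-01  0.000e+00 -1.610e+01
  3.822e+02 -1.000e-01 -3.000e-01  3.931e+02]
board now [[ 8.5000e-01  2.0000e-01 -4.9000e-01  4.7537e+02]
 [-1.8000e-01  9.8000e-01  1.0000e-01 -1.2601e+02]
 [ 5.0000e-01  0.0000e+00  8.7000e-01  1.1763e+02]
 [ 0.0000e+00  0.0000e+00  0.0000e+00  1.0000e+00]]
[478.8293988  -65.68707921 252.28720255]
6 worst 0.0 maxstep 0.21 [ 0.23  0.63 -0.9   1.8   0.84  1.56 -1.19]
18 worst 0.0 maxstep 0.05 [ 0.23  0.7  -1.22  2.27  1.67  1.03 -0.5 ]
3 worst 0.0 maxstep 0.09 [ 0.14  0.91 -1.12  2.34  1.91  1.16 -0.72]
14 worst 0.0 maxstep 0.08 [-0.02  1.01 -0.62  1.04  0.22  1.76 -2.13]
3 worst 0.0 maxstep 0.05 [-0.02  1.1  -0.6   1.1   0.26  1.62 -2.12]
[498.8293988   -5.68707921 252.28720255]
6 worst 0.0 maxstep 0.21 [ 0.11  0.69 -0.9   1.7   0.82  1.64 -1.24]
18 worst 0.0 maxstep 0.05 [ 0.24  0.71 -1.24  2.27  1.67  1.05 -0.5 ]
3 worst 0.0 maxstep 0.08 [ 0.14  0.92 -1.14  2.34  1.91  1.17 -0.71]
14 worst 0.0 maxstep 0.07 [-0.02  1.01 -0.63  1.04  0.23  1.76 -2.13]
3 worst 0.0 maxstep 0.05 [-0.02  1.1  -0.61  1.09  0.27  1.63 -2.13]
[448.8293988   -5.68707921 252.28720255]
6 worst 0.0 maxstep 0.19 [ 0.13  0.63 -0.93  1.82  0.78  1.59 -1.31]
18 worst 0.0 maxstep 0.05 [ 0.24  0.71 -1.24  2.27  1.67  1.05 -0.5 ]
3 worst 0.0 maxstep 0.08 [ 0.14  0.92 -1.14  2.34  1.91  1.17 -0.71]
14 worst 0.0 maxstep 0.07 [-0.02  1.01 -0.63  1.04  0.23  1.76 -2.13]
3 worst 0.0 maxstep 0.05 [-0.02  1.1  -0.61  1.09  0.27  1.63 -2.12]
N 6 row [ 0.105  0.265 -0.488  0.811 -0.005 -0.57 ]
  path [ 448. -104.  206.]
  path [462. -85. 230.]
  path [479. -66. 252.]
```

Emit:
apply_moves([
  [-0.2,0,-0.3,0,0,0,0],
  [0.1,0.27,-0.49,0.81,0,-0.57,0],
  [0.1,0.27,-0.49,0.81,0,-0.57,0],
  [0.1,0.27,-0.49,0.81,0,-0.57,0],
  [0.1,0.27,-0.49,0.81,0,-0.57,0],
  [0.1,0.27,-0.49,0.81,0,-0.57,0],
  [0.1,0.27,-0.49,0.81,0,-0.57,0],
  [0,0,0,0,0,0,0],
  [0,0,0,0,0,0,0],
  [0,0,0,0,0,0,0],
])

```text
t: 9.47
position: [467.3, -65.4, 267.1]
ee_rot: [[0.158, 0.98, -0.121], [0.805, -0.199, -0.559], [-0.572, -0.009, -0.821]]
ft_force: [0.8, 0.6, -0.8]
width: 23.9
```

```bash
python3 - <<'E'
from h import *
s,T0=now();print(s["t"],s["joints"].round(2),s["width"],s["ft_force"]);B=T0@BT;print(B.round(2))
d=snap("scene","s1")
V=[[x,y,z] for x in(12,0,-12) for y,z in((-50,0),(50,0),(-50,14),(50,14),(-50,65),(0,115),(50,65))]
p=proj(d,np.array(V)@B[:3,:3].T+B[:3,3]);c=p.mean(0).astype(int);print(p[:7].round(0).tolist())
im=cv2.imread("pics/s1.png");x0,y0=c-[60,50];cv2.imwrite("pics/s1c.png",cv2.resize(im[y0:y0+100,x0:x0+120],None,fx=6,fy=6,interpolation=cv2.INTER_CUBIC));print(x0,y0)
E
```

```text
9.4667 [ 0.22  0.58 -0.87  1.81  0.8   1.55 -1.14] 23.903075771374333 [ 0.82844696  0.55900088 -0.83290818]
[[ 9.8000e-01  2.0000e-01  1.0000e-02  4.6779e+02]
 [-2.0000e-01  9.8000e-01 -0.0000e+00 -5.9460e+01]
 [-1.0000e-02  0.0000e+00  1.0000e+00  1.9486e+02]
 [ 0.0000e+00  0.0000e+00  0.0000e+00  1.0000e+00]]
[[254.0, 219.0], [290.0, 208.0], [254.0, 215.0], [290.0, 203.0], [252.0, 198.0], [270.0, 175.0], [290.0, 187.0]]
209 148
```

View pics/s1c.png

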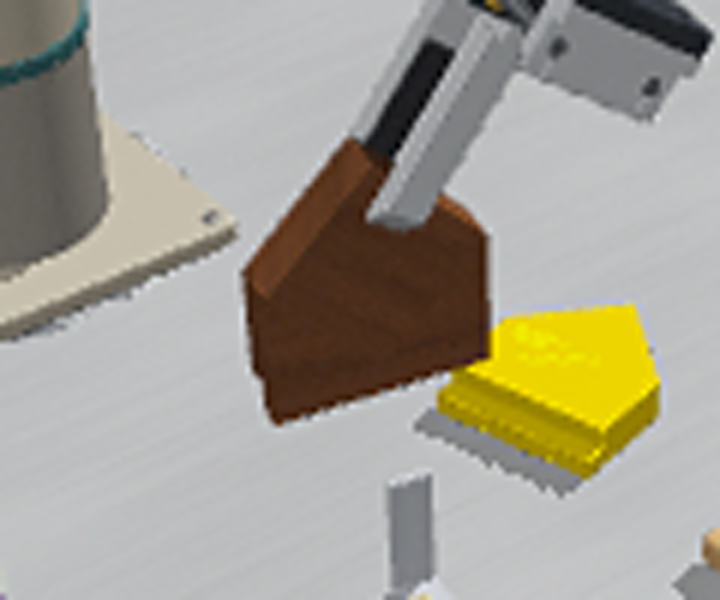

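View pics/s1.png

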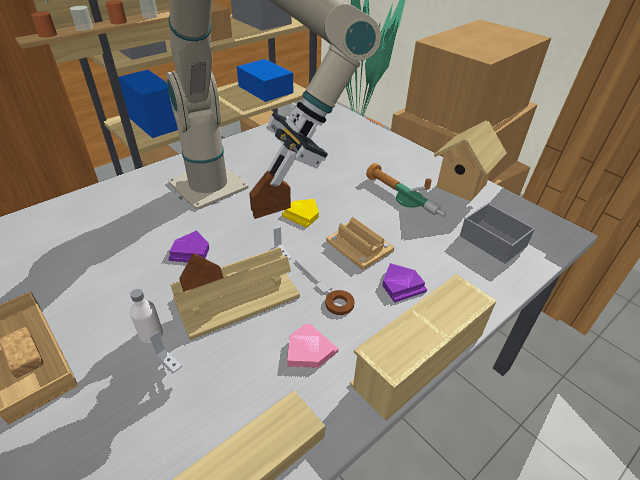

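```bash
python3 - <<'E'
from h import *
s,T0=now();J0=np.array([561.6,184.4,18.])
A=tool_of(Rz(1.569),J0+[0,0,120]);print(A.round(2));plan(T0,A)
E
```

```text
[[ -0.82   0.     0.57 567.41]
 [  0.     1.    -0.   184.39]
 [ -0.57   0.    -0.82 210.29]
 [  0.     0.     0.     1.  ]]
N 18 row [ 0.304  0.486 -0.087 -0.649 -0.006 -0.92 ]
  path [550.  -9. 248.]
  path [588.  85. 229.]
  path [567. 184. 210.]
```

Emit:
apply_moves([
  [0.3,0.49,-0.09,-0.65,0,-0.92,0],
  [0.3,0.49,-0.09,-0.65,0,-0.92,0],
  [0.3,0.49,-0.09,-0.65,0,-0.92,0],
  [0.3,0.49,-0.09,-0.65,0,-0.92,0],
  [0.3,0.49,-0.09,-0.65,0,-0.92,0],
  [0.3,0.49,-0.09,-0.65,0,-0.92,0],
  [0.3,0.49,-0.09,-0.65,0,-0.92,0],
  [0.3,0.49,-0.09,-0.65,0,-0.92,0],
  [0.3,0.49,-0.09,-0.65,0,-0.92,0],
  [0.3,0.49,-0.09,-0.65,0,-0.92,0],
])

```text
t: 10.35
position: [571.6, 51.3, 231.6]
ee_rot: [[-0.618, 0.669, 0.413], [0.54, 0.743, -0.397], [-0.572, -0.022, -0.82]]
ft_force: [-0.2, -1.0, -0.9]
width: 23.8
```

```bash
python3 - <<'E'
from h import *
addD()
s,T0=now();J0=np.array([561.6,184.4,18.]);print(s["t"],T0[:3,3],s["joints"].round(2),s["width"],s["ft_force"].round(1))
A=tool_of(Rz(1.569),J0+[0,0,120]);plan(T0,A)
E
```

```text
10.35 [571.58763041  51.30199186 231.64452655] [ 0.19  0.6  -1.07  2.04  1.25  1.26 -0.7 ] 23.75129809156871 [-0.2 -1.  -0.9]
N 8 row [ 0.247  0.513 -0.072 -0.625 -0.013 -0.842]
  path [580.  84. 226.]
  path [580. 135. 218.]
  path [567. 184. 210.]
```

Emit:
apply_moves([
  [0.25,0.51,-0.07,-0.63,0,-0.84,0],
  [0.25,0.51,-0.07,-0.63,0,-0.84,0],
  [0.25,0.51,-0.07,-0.63,0,-0.84,0],
  [0.25,0.51,-0.07,-0.63,0,-0.84,0],
  [0.25,0.51,-0.07,-0.63,0,-0.84,0],
  [0.25,0.51,-0.07,-0.63,0,-0.84,0],
  [0.25,0.51,-0.07,-0.63,0,-0.84,0],
  [0.25,0.51,-0.07,-0.63,0,-0.84,0],
  [0,0,0,0,0,0,0],
  [0,0,0,0,0,0,0],
])

```text
t: 11.18
position: [544.1, 181.7, 200.9]
ee_rot: [[-0.83, -0.056, 0.554], [-0.055, 0.998, 0.018], [-0.554, -0.016, -0.832]]
ft_force: [1.1, -0.5, -1.8]
width: 23.4
```

```bash
python3 - <<'E'
from h import *
addD()
s,T0=now();J0=np.array([561.6,184.4,18.]);print(s["t"],T0[:3,3],s["joints"].round(2),s["width"],s["ft_force"].round(1))
A=tool_of(Rz(1.569),J0+[0,0,120]);plan(T0,A)
B=T0@BT;print(B.round(3))
V=[[x,y,z] for x in(12,-12) for y,z in((-50,0),(50,0),(-50,65),(0,115),(50,65))]
P=np.array(V)@B[:3,:3].T+B[:3,3]
jc=np.array([[a,b,c] for a in(-14.5,14.5) for b in(-58,58) for c in(62,)])@Rz(1.569).T+[J0[0],J0[1],0]
base=np.array([[a,b,18] for a in(-65,65) for b in(-80,80)])@Rz(1.569).T+[J0[0],J0[1],0]
for n in("wrist","top","scene"):
    d=snap(n,n+"2");im=cv2.imread(f"pics/{n}2.png")
    for Q,c in((P,(0,255,0)),(jc,(255,0,255)),(base,(255,255,0))):
        for a in proj(d,Q): cv2.circle(im,tuple(int(round(b)) for b in np.clip(a,-9,999)),1,c,-1)
    if n=="wrist": cv2.imwrite("pics/wrist2o.png",im)
    else:
        c=proj(d,[J0]).astype(int)[0];x0,y0=max(c[0]-60,0),c[1]-60
        cv2.imwrite(f"pics/{n}2o.png",cv2.resize(im[y0:y0+100,x0:x0+120],None,fx=6,fy=6,interpolation=cv2.INTER_CUBIC));print(n,x0,y0)
E
```

```text
11.1833 [544.09572826 181.70734667 200.85188012] [ 0.25  0.58 -1.19  2.28  1.58  0.89 -0.4 ] 23.44846062012769 [ 1.1 -0.5 -1.8]
N 1 row [-0.825  0.041  0.171  0.221 -0.256  0.647]
  path [544. 182. 201.]
  path [544. 182. 201.]
  path [567. 184. 210.]
[[-5.60000e-02 -9.98000e-01  2.20000e-02  5.36720e+02]
 [ 9.98000e-01 -5.50000e-02  1.70000e-02  1.80144e+02]
 [-1.60000e-02  2.30000e-02  1.00000e+00  1.28725e+02]
 [ 0.00000e+00  0.00000e+00  0.00000e+00  1.00000e+00]]
top 185 195
scene 299 181
```

View pics/wrist2o.png

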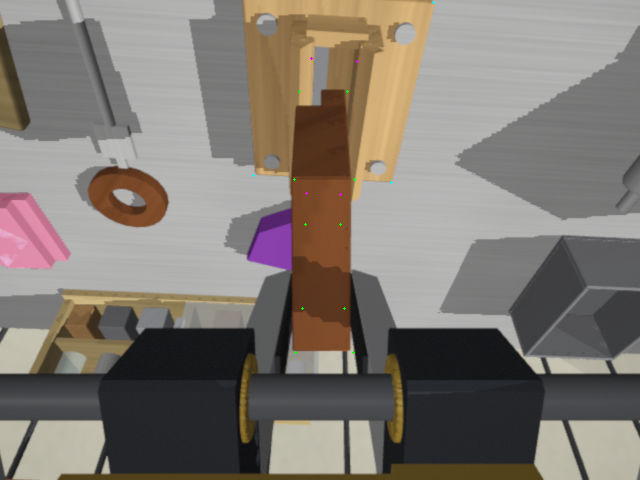

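View pics/top2o.png

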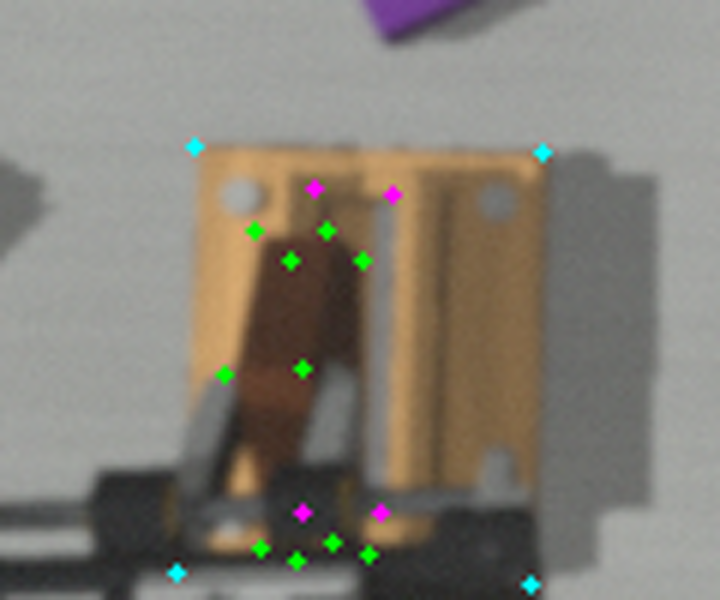

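View pics/scene2o.png

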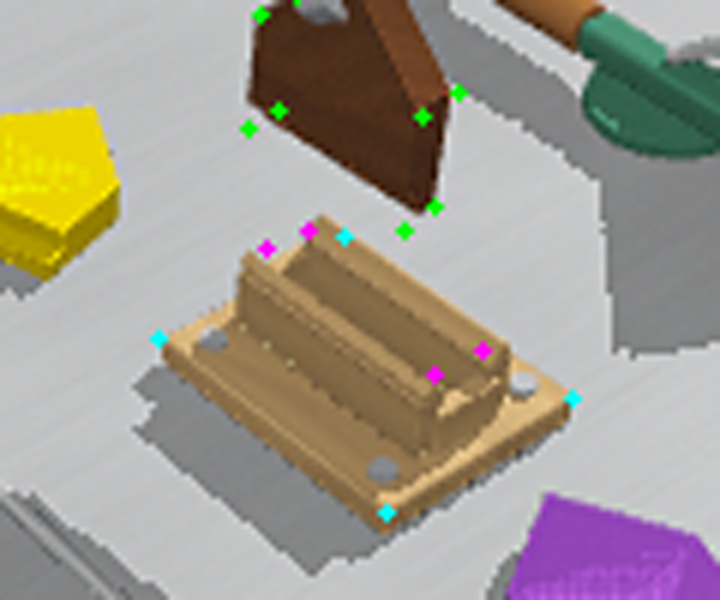

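```bash
python3 - <<'E'
from h import *
s,T0=now();J0=np.array([561.6,184.4,18.])
plan(T0,tool_of(Rz(1.569),J0+[0,0,75]))
E
```

```text
N 2 row [ 0.03   0.021  0.706  0.116 -0.122  0.316]
  path [545. 183. 201.]
  path [556. 184. 183.]
  path [567. 184. 165.]
```

Emit:
apply_moves([
  [0.02,0.01,0.47,0.08,-0.08,0.21,0],
  [0.02,0.01,0.47,0.08,-0.08,0.21,0],
  [0.02,0.01,0.47,0.08,-0.08,0.21,0],
  [0,0,0,0,0,0,0],
  [0,0,0,0,0,0,0],
  [0,0,0,0,0,0,0],
  [0,0,0,0,0,0,0],
  [0,0,0,0,0,0,0],
  [0,0,0,0,0,0,0],
  [0,0,0,0,0,0,0],
])

```text
t: 12.17
position: [571.2, 183.1, 168.7]
ee_rot: [[-0.815, 0.014, 0.579], [0.012, 1.0, -0.007], [-0.579, 0.001, -0.815]]
ft_force: [-0.1, -0.4, -1.7]
width: 24.0
```

```bash
cat > jg.py <<'E'
from h import *
import sys
s,T0=now();J0=np.array([561.6,184.4,18.]);print(s["t"],T0[:3,3].round(1),s["joints"].round(2),round(s["width"],1),s["ft_force"].round(1),s["torque"].round(2))
B=T0@BT;print("foot rel jig (jig axes)",(Rz(1.569).T@(B[:3,3]-J0)).round(1),"rot err deg",np.degrees(Ro.from_matrix(Rz(1.569).T@B[:3,:3]).as_rotvec()).round(1))
plan(T0,tool_of(Rz(1.569),J0+[0,0,float(sys.argv[1])]),0)
if len(sys.argv)>2:
    d=snap("wrist",sys.argv[2])
    V=[[x,y,z] for x in(12,-12) for y,z in((50,0),(-50,65),(0,115),(50,65))]
    P=np.array(V)@B[:3,:3].T+B[:3,3];R=Rz(1.569).T;im=d["img"][:,:,::-1].copy()
    jc=np.array([[a,b,c] for a in(-14.5,14.5) for b in(-58,0,58) for c in(62,18)]+[[-4.5,b,32] for b in(-58,0,58)])@R+[J0[0],J0[1],0]
    base=np.array([[a,b,18] for a in(-65,65) for b in(-80,80)])@R+[J0[0],J0[1],0]
    for Q,c in((P,(0,255,0)),(jc,(255,0,255)),(base,(255,255,0))):
        for a in proj(d,Q): cv2.circle(im,tuple(int(round(b)) for b in np.clip(a,-9,999)),2,c,-1)
    cv2.imwrite(f"pics/{sys.argv[2]}o.png",im)
E
python3 jg.py 75 w4
```

```text
12.1667 [571.2 183.1 168.7] [ 0.18  0.68 -1.12  2.28  1.71  0.98 -0.57] 24.0 [-0.1 -0.4 -1.7] [0.04 0.68 0.  ]
foot rel jig (jig axes) [-1.2 -4.3 78.4] rot err deg [-0.4 -0.  -0.7]
N 1 row [ 0.169  0.041  0.019 -0.073  0.084 -0.117]
```

View pics/w4o.png

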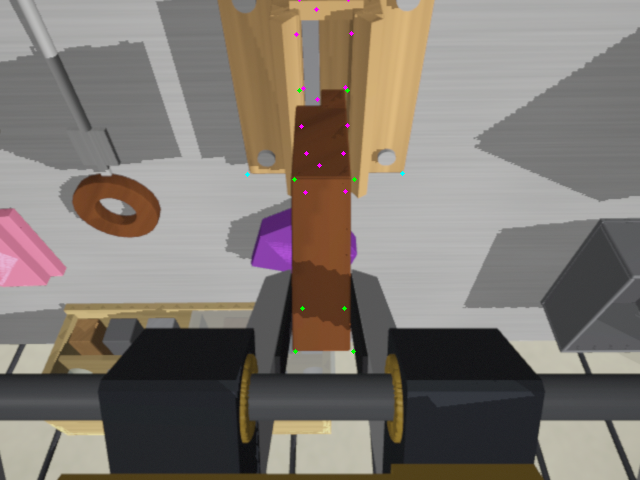

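Emit:
apply_moves([
  [0.17,0.07,0.02,-0.07,0.08,-0.12,0],
  [0,0,0,0,0,0,0],
  [0.11,0,0.16,0,0,0,0],
  [0.11,0,0.16,0,0,0,0],
  [0.11,0,0.16,0,0,0,0],
  [0.11,0,0.16,0,0,0,0],
  [0,0,0,0,0,0,0],
  [0,0,0,0,0,0,0],
  [0,0,0,0,0,0,0],
  [0,0,0,0,0,0,0],
])

```text
t: 13.05
position: [566.7, 185.4, 138.1]
ee_rot: [[-0.82, 0.0, 0.572], [-0.0, 1.0, -0.001], [-0.572, -0.001, -0.82]]
ft_force: [0.2, -0.0, -1.4]
width: 23.8
```

```bash
python3 jg.py 40 w5
```

```text
13.05 [566.7 185.4 138.1] [ 0.14  0.75 -1.09  2.31  1.79  1.01 -0.63] 23.8 [ 0.2 -0.  -1.4] [0.09 0.67 0.04]
foot rel jig (jig axes) [ 0.9  0.8 47.9] rot err deg [0.1 0.  0.1]
N 1 row [ 0.131 -0.032  0.227  0.003 -0.022  0.02 ]
```

View pics/w5o.png

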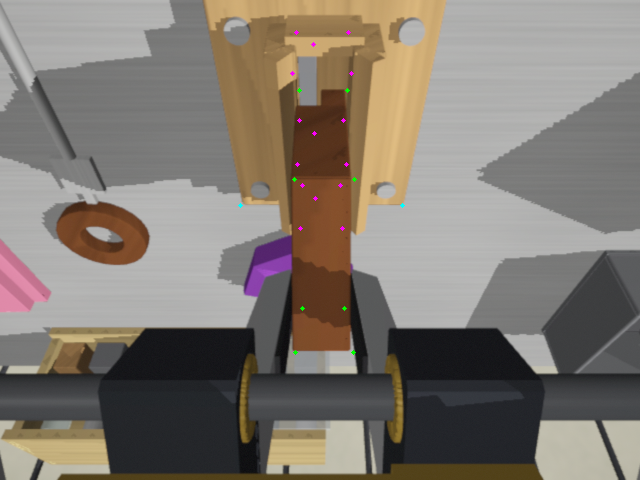

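Emit:
apply_moves([
  [0.11,0.02,0.16,0,0,0,0],
  [0.11,0,0.16,0,0,0,0],
  [0.11,0,0.16,0,0,0,0],
  [0.11,0,0.16,0,0,0,0],
  [0,0,0,0,0,0,0],
  [0,0,0,0,0,0,0],
  [0,0,0,0,0,0,0],
  [0,0,0,0,0,0,0],
  [0,0,0,0,0,0,0],
  [0,0,0,0,0,0,0],
])

```text
t: 13.93
position: [567.4, 186.3, 112.8]
ee_rot: [[-0.82, 0.001, 0.572], [0.0, 1.0, -0.0], [-0.572, -0.0, -0.82]]
ft_force: [-1.0, 0.3, -1.7]
width: 23.5
```

```bash
python3 jg.py 0
```

```text
13.9333 [567.4 186.3 112.8] [ 0.12  0.81 -1.07  2.32  1.86  1.05 -0.7 ] 23.5 [-1.   0.3 -1.7] [0.06 0.7  0.02]
foot rel jig (jig axes) [ 1.9  0.1 22.5] rot err deg [0.1 0.  0.1]
N 1 row [ 0.428 -0.062  0.615  0.007 -0.011  0.012]
```

Emit:
apply_moves([
  [0.05,0,0.07,0,0,0,0],
  [0.05,0,0.07,0,0,0,0],
  [0.05,0,0.07,0,0,0,0],
  [0.05,0,0.07,0,0,0,0],
  [0.05,0,0.07,0,0,0,0],
  [0.05,0,0.07,0,0,0,0],
  [0,0,0,0,0,0,0],
  [0,0,0,0,0,0,0],
  [0,0,0,0,0,0,0],
  [0,0,0,0,0,0,0],
])

```text
t: 14.77
position: [567.4, 186.3, 95.8]
ee_rot: [[-0.82, 0.001, 0.573], [0.001, 1.0, -0.0], [-0.573, 0.0, -0.82]]
ft_force: [-0.4, -0.3, -1.4]
width: 23.5
```

```bash
python3 jg.py 0
```

```text
14.7667 [567.4 186.3  95.8] [ 0.1   0.85 -1.05  2.33  1.91  1.08 -0.74] 23.5 [-0.4 -0.3 -1.4] [0.   0.66 0.02]
foot rel jig (jig axes) [1.9 0.  5.5] rot err deg [ 0.  -0.   0.1]
N 1 row [ 0.105 -0.065  0.15   0.008 -0.006  0.009]
```

Emit:
apply_moves([
  [0.03,0,0.04,0,0,0,0],
  [0.03,0,0.04,0,0,0,0],
  [0.03,0,0.04,0,0,0,0],
  [0.02,0,0.03,0,0,0,0],
  [0,0,0,0,0,0,0],
  [0,0,0,0,0,0,0],
  [0,0,0,0,0,0,0],
  [0,0,0,0,0,0,0],
  [0,0,0,0,0,0,0],
  [0,0,0,0,0,0,0],
])

```text
t: 15.6
position: [567.8, 186.5, 90.5]
ee_rot: [[-0.819, 0.001, 0.574], [0.001, 1.0, -0.0], [-0.574, 0.0, -0.819]]
ft_force: [0.4, 0.3, -1.8]
width: 23.8
```

```bash
python3 jg.py 0
```

```text
15.6 [567.8 186.5  90.5] [ 0.1   0.86 -1.05  2.34  1.92  1.09 -0.75] 23.8 [ 0.4  0.3 -1.8] [ 0.03  0.65 -0.01]
foot rel jig (jig axes) [ 2.1 -0.5  0.2] rot err deg [-0.1 -0.   0. ]
N 1 row [ 0.014 -0.069 -0.003  0.009  0.013  0.006]
```

Not yet touching; press on gently until the force rises.

Emit:
apply_moves([
  [0.03,0,0.04,0,0,0,0],
  [0.03,0,0.04,0,0,0,0],
  [0.03,0,0.04,0,0,0,0],
  [0,0,0,0,0,0,0],
  [0,0,0,0,0,0,0],
  [0,0,0,0,0,0,0],
  [0,0,0,0,0,0,0],
  [0,0,0,0,0,0,0],
  [0,0,0,0,0,0,0],
  [0,0,0,0,0,0,0],
])

```text
t: 16.43
position: [568.1, 187.0, 90.8]
ee_rot: [[-0.813, -0.002, 0.582], [-0.002, 1.0, 0.0], [-0.582, -0.001, -0.813]]
ft_force: [-1.3, -0.5, 0.7]
width: 23.8
```

```bash
python3 jg.py 0
```

```text
16.4333 [568.1 187.   90.8] [ 0.09  0.87 -1.04  2.34  1.94  1.1  -0.76] 23.8 [-1.3 -0.5  0.7] [ 0.02  0.72 -0.01]
foot rel jig (jig axes) [ 2.5 -1.5  0.5] rot err deg [-0.6  0.1  0.2]
N 1 row [ 0.03  -0.086  0.001  0.013  0.12   0.044]
```

Emit:
apply_moves([
  [0,0,0,0,0.12,0.04,0],
  [0,0,0,0,0,0,0],
  [0,0,0,0,0,0,0.35],
  [0,0,0,0,0,0,0.35],
  [0,0,0,0,0,0,0.5],
  [0,0,0,0,0,0,0.5],
  [0,0,0,0,0,0,0.5],
  [0,0,0,0,0,0,0.5],
  [0,0,0,0,0,0,0.5],
  [0,0,0,0,0,0,0.5],
])

```text
t: 17.27
position: [569.6, 187.5, 92.0]
ee_rot: [[-0.818, 0.001, 0.575], [0.002, 1.0, 0.001], [-0.575, 0.002, -0.818]]
ft_force: [-0.3, -0.2, -0.8]
width: 46.5
```

```bash
python3 jg.py 0 w6
```

```text
17.2667 [569.6 187.5  92. ] [ 0.1   0.86 -1.05  2.33  1.92  1.09 -0.75] 46.5 [-0.3 -0.2 -0.8] [0.06 0.43 0.01]
foot rel jig (jig axes) [ 3.2 -2.3  1.7] rot err deg [-0.1 -0.1  0. ]
N 1 row [ 0.092 -0.103  0.006  0.018  0.025 -0.007]
```

View pics/w6.png

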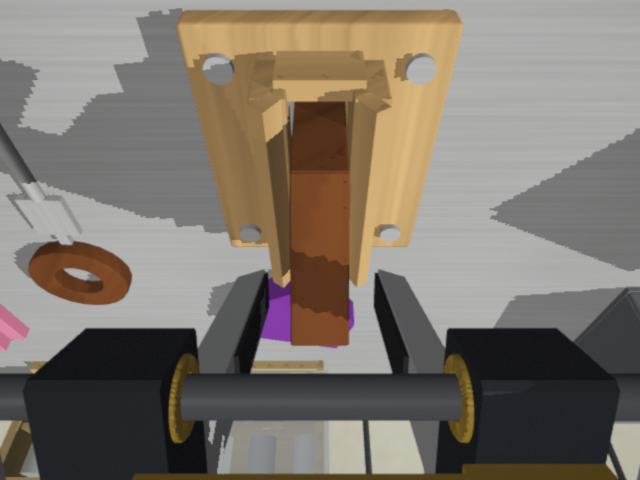

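Emit:
apply_moves([
  [0,-0.04,-0.2,0,0,0,0.5],
  [0,0,-0.2,0,0,0,0.5],
  [0,0,-0.2,0,0,0,0.5],
  [0,0,-0.2,0,0,0,0.5],
  [0,0,-0.3,0,0,0,0.5],
  [0,0,-0.3,0,0,0,0.5],
  [0,0,-0.3,0,0,0,0.5],
  [0,0,-0.4,0,0,0,0.5],
  [0,0,-0.4,0,0,0,0.5],
  [0,0,0,0,0,0,0.5],
])

```text
t: 18.15
position: [521.1, 186.8, 160.3]
ee_rot: [[-0.817, -0.001, 0.576], [-0.0, 1.0, 0.002], [-0.576, 0.002, -0.817]]
ft_force: [0.1, 1.0, 0.4]
width: 47.0
```

```bash
python3 jg.py 0 w7; python3 - <<'E'
from sim import *
s,T0=now();q=s["joints"]
M=T0.copy();M[:3,3]+=[-60,0,120];track(q,T0,M)
M=T0.copy();M[:3,3]=[480,-60,300];track(q,T0,M);plan(T0,M)
E
```

```text
18.15 [521.1 186.8 160.3] [ 0.12  0.66 -1.15  2.39  1.73  1.02 -0.71] 47.0 [0.1 1.  0.4] [0.11 0.39 0.06]
foot rel jig (jig axes) [ 2.4 46.1 70. ] rot err deg [-0.2 -0.1  0.2]
N 3 row [ 0.027 -0.028  0.933  0.011  0.013  0.006]
[ 3.371e+02 -1.150e+01  5.584e+02  4.000e-01  0.000e+00 -1.620e+01
  3.822e+02 -0.000e+00 -3.000e-01  3.931e+02]
5 worst 0.0 maxstep 0.13 [ 0.3   0.23 -1.25  2.33  1.24  0.73 -0.3 ]
9 worst 10.2 maxstep 1.35 [ 0.81  0.   -0.65  2.35 -0.44  0.23  2.13]
N 9 row [-0.173 -0.912 -0.514 -0.     0.     0.   ]
  path [508. 104. 207.]
  path [494.  22. 253.]
  path [480. -60. 300.]
```

View pics/w7.png

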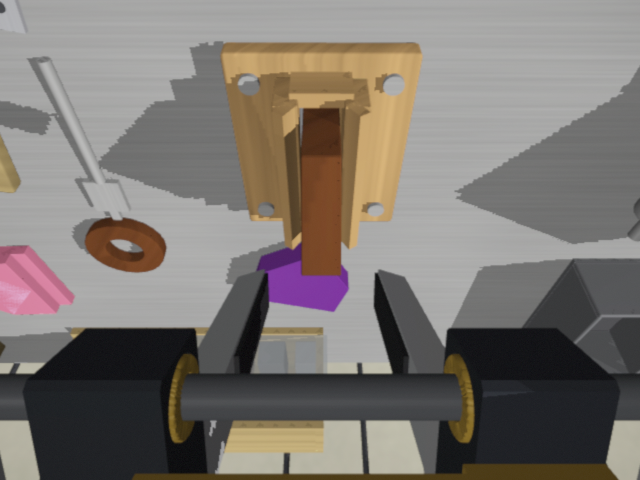

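Emit:
apply_moves([
  [-0.29,0,-0.41,0,0,0,0.5],
  [-0.29,0,-0.41,0,0,0,0.5],
  [-0.29,0,-0.41,0,0,0,0.5],
  [-0.29,0,-0.41,0,0,0,0.5],
  [-0.29,0,-0.41,0,0,0,0.5],
  [-0.29,0,-0.41,0,0,0,0.5],
  [0,0,0,0,0,0,0.5],
  [0,0,0,0,0,0,0.5],
  [0,0,0,0,0,0,0.5],
  [0,0,0,0,0,0,0.5],
])

```text
t: 19.03
position: [521.9, 183.7, 250.2]
ee_rot: [[-0.82, 0.003, 0.572], [0.001, 1.0, -0.003], [-0.572, -0.002, -0.82]]
ft_force: [-0.4, -0.0, 0.2]
width: 47.1
```

```bash
python3 - <<'E'
from h import *
s,T0=now();print(s["t"],T0[:3,3])
J0=np.array([561.6,184.4,18.])
for n in("scene","top","wrist"):
    d=snap(n,n+"9");im=cv2.imread(f"pics/{n}9.png")
    for h,c in((0,(0,255,0)),(14,(0,0,255))):
        V=np.array([[x,y,z+h] for x in(12,-12) for y,z in((-50,65),(0,115),(50,65))])@Rz(1.569).T+J0
        for a in proj(d,V): cv2.circle(im,tuple(int(round(b)) for b in np.clip(a,-9,999)),1,c,-1)
    if n!="wrist":
        c=proj(d,[J0]).astype(int)[0];x0,y0=c[0]-60,c[1]-80;cv2.imwrite(f"pics/{n}9o.png",cv2.resize(im[y0:y0+120,x0:x0+120],None,fx=5,fy=5,interpolation=cv2.INTER_CUBIC))
E
```

```text
19.0333 [521.86761492 183.652267   250.16185644]
```

View pics/scene9o.png

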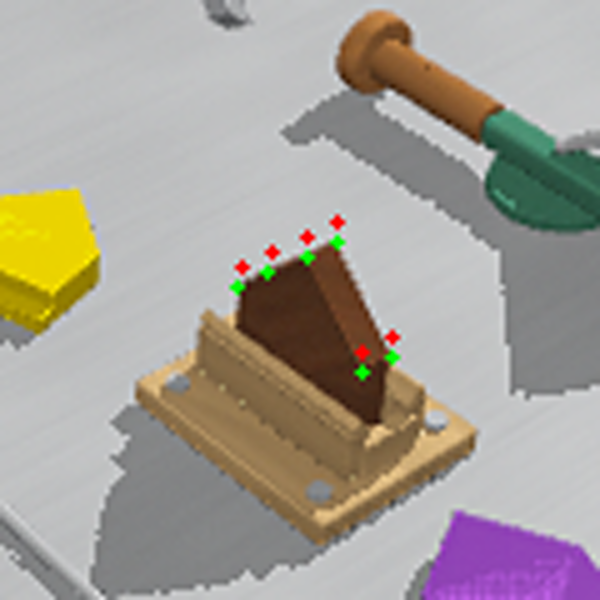

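View pics/scene9.png

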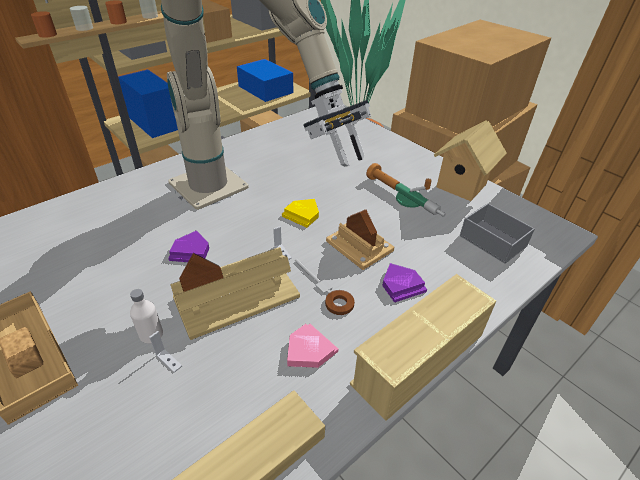

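View pics/top9.png

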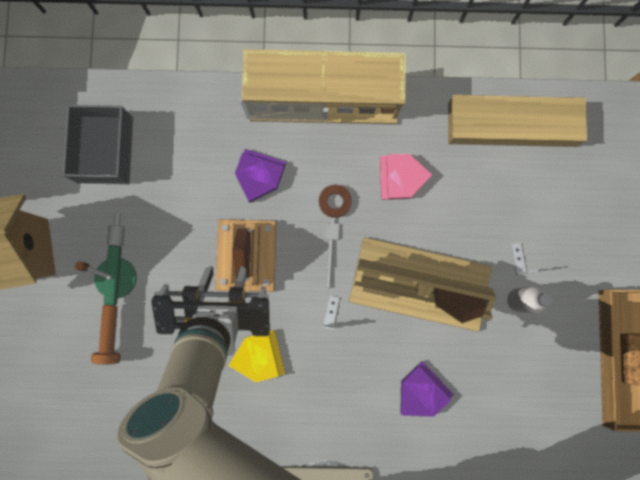

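```bash
python3 -c "
from workcell import manip
print(manip.sign_off())"
```

```text
the job is handed in; nothing more can be done
None
```

The left-hand walnut front is standing in the drilling jig's channel, foot down on the floor. I handed the job in at about 19 s of the 51 s allowed.

- **Grasp and lift:** I gripped it across its thickness with the tool tilted 35° in the board's plane. My first try, with the tool straight along the board, stalled against joint limits before the fingers reached the board, and nothing was touched. The board slid out along its slot with almost no side force.
- **Which way round:** The scene camera showed the recess on the face that leaned toward the robot, so the tongue is on the +x face. I turned that side away from the rail, and the board needed no half turn.
- **Feel:** It passed the rail height (14 mm) without resistance. It stopped with the measured foot height at about 0–0.5 mm above the channel floor.
- **Last checks:**
  - With the gripper away, the board's outline in the scene image matches the fully-down overlay, not the one 14 mm proud.
  - The right-hand front is still in its bay.
  - The other things look unmoved in the top and scene pictures.
- **Disagreement:** By the arm's reading the board sat about 2.5 mm toward the channel's +x wall. The wrist pictures put it nearer centred. The difference is about the 2 mm calibration error.

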